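# Pack the organiser box in layers

### The job

Pack the open grey organiser box in layers: first lay the large spring clamp flat in the wide bay at the bottom and the small spring clamp flat in the narrow bay, then seat the dark lift-out tray level on the ledges above them, and last of all lay the stainless spatula flat in the tray, beside its handle. Set each thing down by hand rather than dropping it, and leave the mallet, the sanding block and the tape measure where they lie.

Things in the scene. Friction and masses are not known exactly. Their poses are not given: they have to be found in the camera images.
- large_clamp_center (a point): Larger of two yellow spring clamps, lying flat on the cork mat: 105 mm long, 45 mm wide over the handle ends, 22 mm thick, 0.12 kg, rigid, jaws shut. The point is the middle of its pivot, half-way up; x towards the jaws (end 52 mm away; handles end 56 mm behind), z up. The pivot block, 30 mm long (x) and 28 mm wide (y), is the place to grip, fingers closing along y.
- small_clamp_center (a point): Smaller yellow spring clamp, same shape, on the cork mat: 75 mm long, 32 mm wide over the handle ends, 18 mm thick, 0.06 kg. The point is the middle of its pivot, half-way up; x towards the jaws (end 37 mm away; handles end 39 mm behind), z up. Pivot block 24 mm long (x), 22 mm wide (y): grip there, fingers closing along y.
- tray_handle (a point): Dark grey empty tray, 164 (x) x 208 (y) mm, 0.16 kg, walls 26 mm high, 3 mm walls and floor. A partition along y with the carrying handle on it leaves two lanes 76 mm wide, centres 41 mm to either side (x). The point is the centre of the handle's bar (14 mm thick in x, 100 long in y, 20 high), mid-tray, 42 mm above the underside, 39 above the inner floor. Grip it closing along x.
- spatula_grip (a point): Stainless spatula lying flat on the cork mat, 165 mm long, 0.09 kg: handle 85 mm long, 16 wide, 14 thick, then a neck and a blade 36 mm wide, 2.5 thick. The point is the centre of the handle, half-way up; x towards the blade, which ends 122 mm away; the butt is 43 mm behind; the middle of the whole length is 40 mm along x; z up. Grip the handle, closing along y.
- box: Grey plastic organiser box, fixed, 186 (x) x 230 (y) mm, rim 64 mm high, walls 4 mm; lid folded back onto the bench at its +x side. Origin: centre of its underside, on the bench. Along its -x and +x walls inside run ledges 18 mm wide, tops 34 mm above the bench. The tray sits on them, x along the box's x (either way round), 7 mm play all round, its handle's centre then 76 mm above the origin.
- bay_wide: The wide bay in the bottom of the box, for the large clamp: a ribbed black floor 142 mm (x) by 124 mm (y) between the ledges, on the +y side of a 4 mm partition whose top is 28 mm above the bench. The origin is the centre of the bay's floor surface, 6 mm above the bench; axes as the box's.
- bay_narrow: The narrow bay in the bottom of the box, for the small clamp: a ribbed black floor 142 mm (x) by 94 mm (y), on the -y side of the partition. The origin is the centre of the bay's floor surface, 6 mm above the bench; axes as the box's.
- mallet: Small wooden mallet lying on its side behind the tray, to be left alone: head 44 x 85 x 44 mm, handle 150 mm long and 20 mm thick running along x from the head; the origin is under the middle of the head, on the bench.
- sanding_block: Cork sanding block, 60 (x) x 105 (y) x 20 mm, on the bench beyond the cork mat, to be left alone; origin under its centre.
- tape: Black tape measure, 60 x 60 mm and 34 mm high, on the bench beside the sanding block, to be left alone; origin under its centre.
Not all that is in view belongs to the job. Leave any blue or green look-alike of the part that bears large_clamp_center alone.

How it is judged:
By the outcome, as a careful person would: the job done as asked, in the order asked, and still so for the second after the job is handed in, with the robot touching nothing.
It also fails if it takes over 118 s, if anything falls off the work surface, if the arm or the gripper's body presses on something with over 40 N, if the wrist force passes 120 N, or if a joint passes its speed limit or range.

### The arm

A 6-joint arm with a two-finger parallel gripper is mounted at the origin on the work surface. World frame = base frame: x ahead of the robot, y to its left, z up, the work surface at z = 0. Lengths are in m, angles in rad, forces in N, time in s.
With the tool pointing down it reaches from about 0.35 to 0.775 m from the base axis. Payload 5.5 kg.
Tool frame: the origin (TCP) lies on the centre line of the jaws, within the pads' length; the fingertips stand 8 mm ahead of it and the grasp point (between the pads) lies 11 mm behind it; z points along the fingers, y is the direction in which the jaws open and shut (so a half turn about z gives the same grasp; the last joint's range is limited). The gripper opens to 85 mm and grips with 20 to 120 N. Pads are 22 mm wide; open, the fingers measure 114 mm over their backs; the gripper's body (76 mm by 85 mm) begins 54 mm behind the grasp point. The pads swing forward as they close: fully open they stand 13 mm farther back than shut.
Start: joints at [1.047, 0.313, 0.046, 1.304, 0, 1.431], TCP at [0.215, 0.533, 0.208] pointing down, gripper open.
Joint ranges: [-2.76, 2.76], [-0.86, 1.69], [-1.03, 1.26], [-2.2, 2.34], [-1.47, 1.5], [-3.14, 3.14]. Speed limits (rad/s): [2.57, 2.57, 3.14, 3.14, 3.14, 3.14].

### API

Orientations are given as a unit quaternion [x, y, z, w].
In Python, from station import readout, viewer, order gives the robot as it stands. The module is installed in compiled form; this text tells all that it offers.
- The arm moves only by the tool play_rows, never from a script. Its arguments are lists of equal length, an entry for each row: "delta_pos": the shift along the tool's x, y, z in m, a list of three; "roll": the turn about the tool's z in rad. In form: {"delta_pos": [[tx, ty, tz], ...], "roll": [roll, ...]}. A call has 1 to 10 rows; each row shifts and turns the commanded pose from where the row before left it, along the tool's axes as they then stand; what a row does not reach is not made up. A row lasts 1/8 s, in which the tool goes at most 62.5 mm and 10.7 degrees, less where a joint would pass 70% of its speed; a pose out of reach is approached as far as the arm can. A call with a gripper value outside its range is refused whole. "claw" is the gripper's target within -1 to 1 (shut at 1, half-way at 0, fully open at -1), set as the call begins (left out, the last holds). The fingers move at their own pace and stop on an object; the grip force is fixed at half the most. Time passes only in rows, so rows that do not move let the fingers close. It gives the time, the measured TCP pose, the force and the opening at its end, in the units of the state.
- readout.observe(): the state, without advancing time (a new reading comes with each control period).
- viewer.capture(name): name is "side" or "top" or "wrist"; returns a dict with "img" (384x512x3 uint8, blue, green, red), "intrinsics" (3x3 intrinsics, pixels), "rvec" (rotation vector, rad) and "tvec" (3), from world to camera coordinates, as OpenCV has them; the wrist camera has in their place "T_tool_cam" (4x4, takes a point from camera to tool coordinates, whose origin is the TCP and whose axes are the flange's). Camera axes: x right, y down, z forward; pixel columns grow to the right and rows downward; lengths in m; the calibration is good to about 2 mm. The wrist camera is an equidistant fisheye: a pixel r from the principal point sees the ray r / f radians off the axis. A picture is of the moment at which its call begins: read the wrist's pose just before it. There is no depth.
- order.close_job(): hands the job in, once; it reports no verdict.
The state is a dict: "clock": time; "qpos": joint angles; "qvel": joint speeds; "joint_torque": joint torques, N m; "tool_pos": TCP position; "ee_rot": TCP orientation; "wrist_force": force on the tool from outside, world axes, zero at the start; "torque": the same for the moment, N m; "grip_width": opening from 0.0 (shut) to 1.0 (fully open).
Only numpy, scipy, OpenCV 4.12 (cv2) and the standard library are available. Lean on these libraries where they do the work, as an engineer would, in place of code of your own. Each camera call takes 0.05 s, during which the arm holds its last target.

## Working session

There is one attempt and no reset: what is moved stays moved. The work goes in short steps, Python scripts to look and compute and a tool call to move; the robot and the scene stay as the last step left them, time stands still between calls to the robot, and variables do not carry over. Pictures are saved under pics/ and viewed, and the job is handed in when it is done.

Besides the shell and the picture viewer there is one more tool, called by a JSON object that holds its "op" and its "data". play_rows: Moves the arm, as the interface text tells. Its arguments: {"type":"object","properties":{"delta_pos":{"type":"array"},"roll":{"type":"array"},"claw":{"type":"number"}},"required":["delta_pos","roll"]}

```bash
mkdir -p pics; ls; python3 - <<'E'
from station import readout, viewer
import cv2,json,pickle
s=readout.observe(); print(s)
D={}
for n in ("top","side","wrist"):
    c=viewer.capture(n); D[n]=c; cv2.imwrite(f"pics/{n}0.png",c["img"])
    print(n,{k:v for k,v in c.items() if k!="img"})
D['state']=s
pickle.dump(D,open("d0.pkl","wb"))
E
```

```text
pics
{'clock': 0.0, 'qpos': array([1.04739102e+00, 3.14005389e-01, 4.49423712e-02, 1.30358520e+00,
       1.63354120e-05, 1.43118535e+00]), 'qvel': array([-0.00025794, -0.00095658,  0.00083303,  0.00043937,  0.00033007,
        0.00021158]), 'joint_torque': array([ 3.97687691e-03, -4.80619383e+01,  2.98538250e+01,  1.92276249e-02,
        2.49388168e-04,  2.10238994e-06]), 'tool_pos': array([0.21502824, 0.53267053, 0.2065911 ]), 'ee_rot': array([ 1.90721500e-01,  9.81643750e-01, -8.72870019e-04, -3.09089326e-04]), 'wrist_force': array([ 1.05418773,  0.53032897, -0.05590591]), 'torque': array([-0.03160826,  0.05116285,  0.01906757]), 'grip_width': 0.9985999906748978}
top {'intrinsics': array([[349.0893461 ,   0.        , 253.5665549 ],
       [  0.        , 349.0893461 , 197.81129357],
       [  0.        ,   0.        ,   1.        ]]), 'rvec': array([ 2.11156485, -2.16453987,  0.11860573]), 'tvec': array([-0.05901002,  0.5850581 ,  1.18745104])}
side {'intrinsics': array([[395.62450824,   0.        , 262.24678813],
       [  0.        , 395.62450824, 195.91161042],
       [  0.        ,   0.        ,   1.        ]]), 'rvec': array([ 2.22185347, -0.38185766,  0.15825583]), 'tvec': array([-0.5541158 ,  0.13703066,  1.09210586])}
wrist {'intrinsics': array([[297.31863964,   0.        , 247.36767158],
       [  0.        , 297.31863964, 192.58446247],
       [  0.        ,   0.        ,   1.        ]]), 'T_tool_cam': array([[ 1.22912065e-03, -9.58488613e-01, -2.85128162e-01,
         7.41636327e-02],
       [ 9.99999147e-01,  1.30392633e-03, -7.25250611e-05,
        -4.17892300e-04],
       [ 4.41300562e-04, -2.85127830e-01,  9.58489398e-01,
        -1.67712024e-01],
       [ 0.00000000e+00,  0.00000000e+00,  0.00000000e+00,
         1.00000000e+00]])}
```

View pics/top0.png

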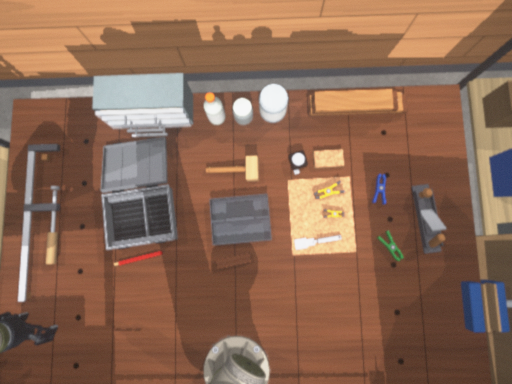

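View pics/side0.png

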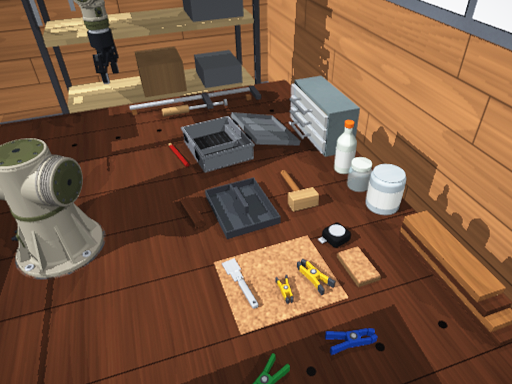

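View pics/wrist0.png

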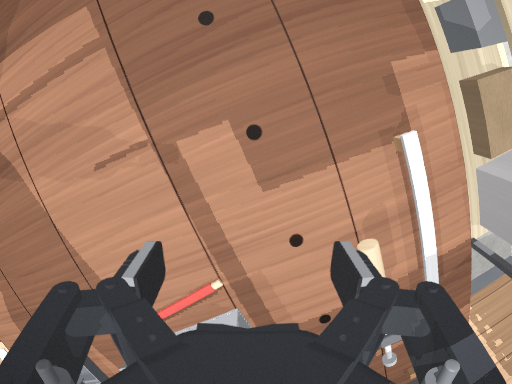

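```bash
cat > h.py <<'E'
import numpy as np,cv2
from scipy.spatial.transform import Rotation as R
def proj(c,P):
    p,_=cv2.projectPoints(np.array(P,float).reshape(-1,3),c['rvec'],c['tvec'],c['intrinsics'],None); return p[:,0]
def cast(c,uv,z):
    uv=np.array(uv,float).reshape(-1,2); M=R.from_rotvec(c['rvec']).as_matrix(); o=-M.T@c['tvec']
    d=np.c_[cv2.undistortPoints(uv[:,None],c['intrinsics'],None)[:,0],np.ones(len(uv))]@M
    return o+d*((z-o[2])/d[:,2])[:,None]
def wpose(s,c):
    T=np.eye(4);T[:3,:3]=R.from_quat(s['ee_rot']).as_matrix();T[:3,3]=s['tool_pos'];return T@c['T_tool_cam']
def wcast(s,c,uv,z):
    uv=np.array(uv,float).reshape(-1,2);T=wpose(s,c);K=c['intrinsics']
    x=(uv-[K[0,2],K[1,2]])/K[0,0];r=np.linalg.norm(x,axis=1)+1e-12
    d=np.c_[x*(np.sin(r)/r)[:,None],np.cos(r)]@T[:3,:3].T;o=T[:3,3]
    return o+d*((z-o[2])/d[:,2])[:,None]
def wproj(s,c,P):
    T=wpose(s,c);q=(np.array(P,float).reshape(-1,3)-T[:3,3])@T[:3,:3];K=c['intrinsics']
    n=np.linalg.norm(q[:,:2],axis=1)+1e-12;th=np.arctan2(n,q[:,2])
    return q[:,:2]/n[:,None]*(th*K[0,0])[:,None]+[K[0,2],K[1,2]]
E
python3 - <<'E'
from h import *;import pickle
D=pickle.load(open("d0.pkl","rb"));c=D['top'];im=c['img']
print(proj(c,[[0,0,0],[.5,0,0],[.5,.3,0]]))
cv2.imwrite('pics/t1.png',cv2.resize(im[165:265,280:365],None,fx=6,fy=6,interpolation=cv2.INTER_CUBIC))
cv2.imwrite('pics/t2.png',cv2.resize(im[130:270,95:280],None,fx=4,fy=4,interpolation=cv2.INTER_CUBIC))
h=cv2.cvtColor(im,cv2.COLOR_BGR2HSV);m=cv2.inRange(h,(22,150,120),(35,255,255))
n,l,st,ce=cv2.connectedComponentsWithStats(m)
for i in range(1,n):
  if st[i,4]>8: print(st[i],ce[i],cast(c,ce[i],.01))
E
```

```text
[[236.21866544 369.80790129]
 [233.9867043  222.79870428]
 [151.24882939 224.8461801 ]]
[318 183  22  15 103] [328.45631068 191.00970874] [[ 0.60489733 -0.34192206  0.01      ]]
[328 210   7   7  27] [330.66666667 213.25925926] [[ 0.52471913 -0.34557564  0.01      ]]
[336 211   5   6  20] [338.   213.45] [[ 0.52338086 -0.37143248  0.01      ]]
```

View pics/t1.png

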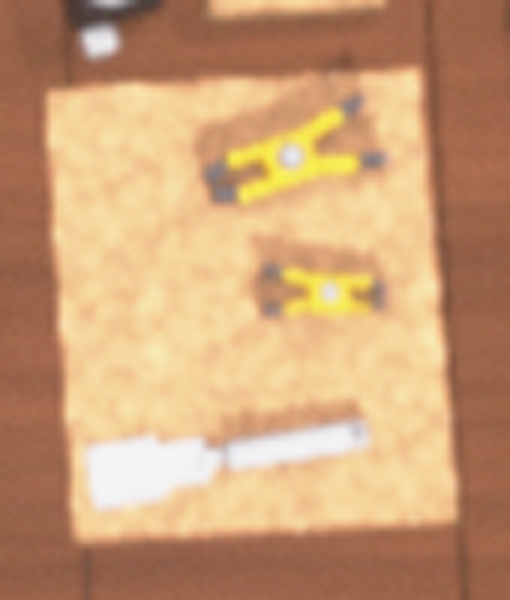

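View pics/t2.png

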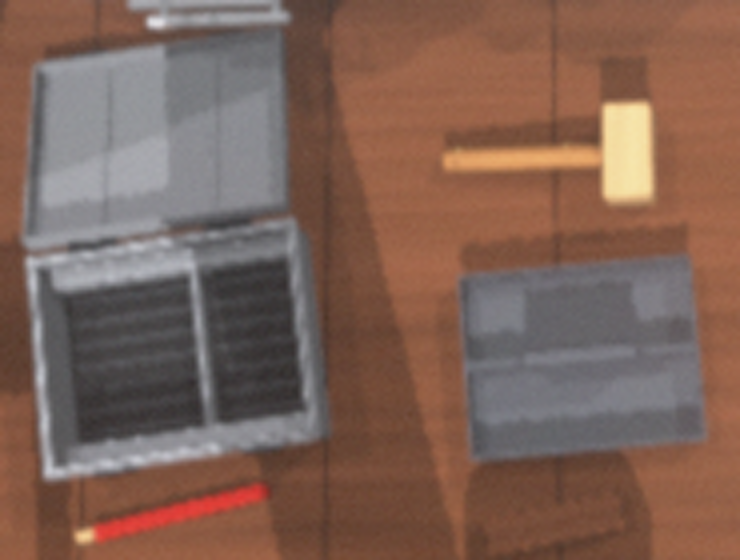

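```bash
cat >> h.py <<'E'
def tf(s,w):  # world vector -> tool frame
    return R.from_quat(s['ee_rot']).as_matrix().T@np.array(w,float)
def yawy(s):
    v=R.from_quat(s['ee_rot']).as_matrix()[:,1]; return np.degrees(np.arctan2(v[1],v[0]))
E
python3 - <<'E'
from h import *;import pickle
D=pickle.load(open("d0.pkl","rb"));c=D['top'];s=D['state']
f=lambda a,k,o:np.array(a)/k+o-.5+.5/k
t2=lambda a:f(a,4,np.array([95,130]));t1=lambda a:f(a,6,np.array([280,165]))
b=cast(c,t2([(30,258),(290,222),(325,435),(48,478)]),.064);print('box',b,b.mean(0))
t=cast(c,t2([(460,275),(690,257),(706,437),(470,460)]),.026);print('tray',t,t.mean(0))
print('LC',cast(c,t1([(291,157),(218,182),(363,132)]),.015),'SC',cast(c,t1([(330,292),(271,290),(380,292)]),.012))
print('sp',cast(c,t1([(365,433),(228,455),(90,475)]),.01)); print(yawy(s))
print(tf(s,b.mean(0)-s['tool_pos']))
E
```

```text
box [[0.60708732 0.45412703 0.064     ]
 [0.63263515 0.22604294 0.064     ]
 [0.44751603 0.19395759 0.064     ]
 [0.41662152 0.43155845 0.064     ]] [0.52596501 0.3264215  0.064     ]
tray [[ 0.5873974   0.08349737  0.026     ]
 [ 0.59807242 -0.12166775  0.026     ]
 [ 0.43895276 -0.13114448  0.026     ]
 [ 0.42380355  0.07564167  0.026     ]] [ 0.51205653 -0.0234183   0.026     ]
LC [[ 0.60511042 -0.33968791  0.015     ]
 [ 0.59124681 -0.29573075  0.015     ]
 [ 0.61900869 -0.38311148  0.015     ]] SC [[ 0.52422493 -0.35899979  0.012     ]
 [ 0.52629459 -0.32436736  0.012     ]
 [ 0.52347756 -0.38835769  0.012     ]]
sp [[ 0.44097961 -0.37530708  0.01      ]
 [ 0.43004134 -0.29472285  0.01      ]
 [ 0.42027154 -0.2135365   0.01      ]]
68.01021864270106
[-0.36558353 -0.0745557   0.14262777]
```

{"op": "play_rows", "data": {"delta_pos": [[-0.06,-0.012,0],[-0.06,-0.012,0],[-0.06,-0.012,0],[-0.06,-0.012,0],[-0.06,-0.012,0],[-0.065,-0.012,0],[0,0,0]], "roll": [0,0,0,0,0,0,0], "claw": -1}}

```text
clock: 1.02
tool_pos: [0.5273, 0.3286, 0.2063]
ee_rot: [0.194, 0.981, -0.0, 0.0]
wrist_force: [-0.8, 0.9, 0.4]
grip_width: 1.0
```

```bash
cat > cap.py <<'E'
import sys,cv2,pickle
from station import readout, viewer
tag=sys.argv[1];n=sys.argv[2]
s=readout.observe();c=viewer.capture(n);pickle.dump((s,c),open(tag+'.pkl','wb'));cv2.imwrite(f'pics/{tag}.png',cv2.resize(c['img'],None,fx=1.5,fy=1.5))
print(s['clock'],s['tool_pos'],s['ee_rot'],s['wrist_force'],s['grip_width'])
E
python3 cap.py w_box wrist
```

```text
1.025 [0.52725733 0.32861502 0.20627874] [ 1.93784287e-01  9.81044083e-01 -3.96920225e-04  1.57771073e-05] [-0.80012039  0.90019891  0.38629706] 1.000270961529769
```

View pics/w_box.png

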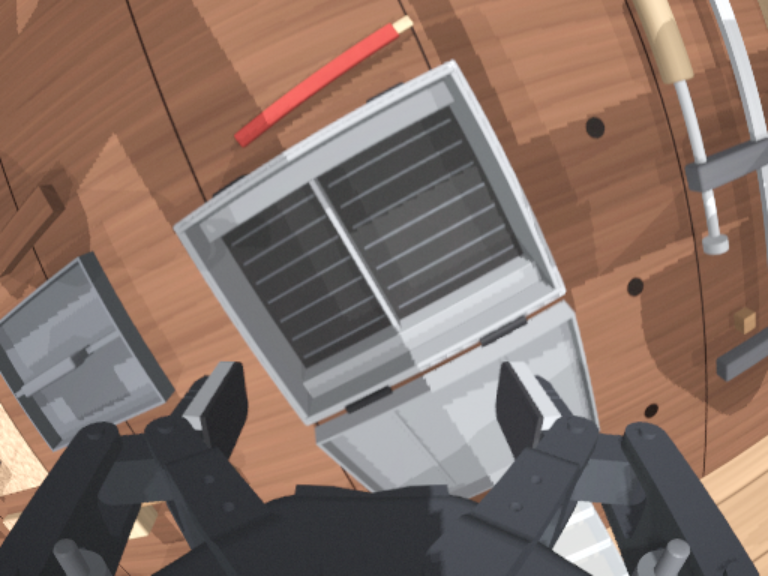

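```bash
cat > ana.py <<'E'
from h import *;import pickle
s,c=pickle.load(open('w_box.pkl','rb'))
# rim outer corners
g=lambda a:(np.array(a,float)+.5)/1.5-.5
b=wcast(s,c,g([(455,61),(565,293),(307,424),(176,229)]),.064);print(b,b.mean(0))
for i in range(4):
  d=b[(i+1)%4]-b[i];print(np.linalg.norm(d[:2]),np.degrees(np.arctan2(d[1],d[0])))
p=wcast(s,c,g([(312,181),(398,328)]),.028);print('part',p)
E
python3 ana.py; python3 - <<'E'
import cv2
im=cv2.imread('pics/w_box.png');cv2.imwrite('pics/w_box_c.png',cv2.resize(im[30:450,150:600],None,fx=1.4,fy=1.4))
E
```

```text
[[0.4137322  0.43687162 0.064     ]
 [0.60361862 0.45918509 0.064     ]
 [0.63180153 0.22737486 0.064     ]
 [0.44492292 0.2036969  0.064     ]] [0.52351882 0.33178212 0.064     ]
0.1911929485848752 6.702063916370999
0.2335171413654335 -83.06814172626557
0.188372669163899 -172.77896497766
0.2352515960658967 97.61896665183097
part [[0.45554141 0.30774582 0.028     ]
 [0.59340921 0.32490425 0.028     ]]
```

View pics/w_box_c.png

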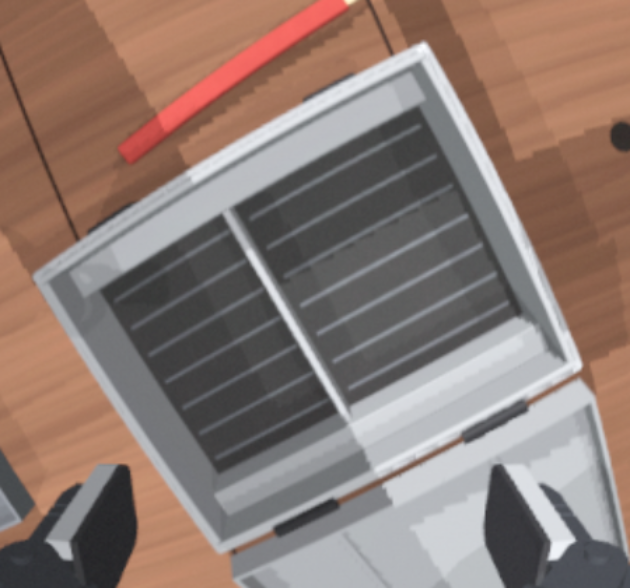

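{"op": "play_rows", "data": {"delta_pos": [[-0.023,-0.057,0],[-0.023,-0.057,0],[-0.023,-0.057,0],[-0.023,-0.057,0],[-0.023,-0.057,0],[-0.023,-0.057,0],[0,0,0]], "roll": [0.08,0,0,0,0,0,0]}}

```text
clock: 1.95
tool_pos: [0.4982, -0.0384, 0.2075]
ee_rot: [0.232, 0.973, -0.0, -0.0]
wrist_force: [-0.7, 0.2, -0.3]
grip_width: 1.002
```

```bash
python3 cap.py w_tray wrist
```

```text
1.95 [ 0.49822079 -0.038449    0.20753218] [ 2.32212457e-01  9.72665080e-01 -1.24850823e-04 -4.51234536e-05] [-0.72215543  0.22015922 -0.31889347] 1.001885994634625
```

View pics/w_tray.png

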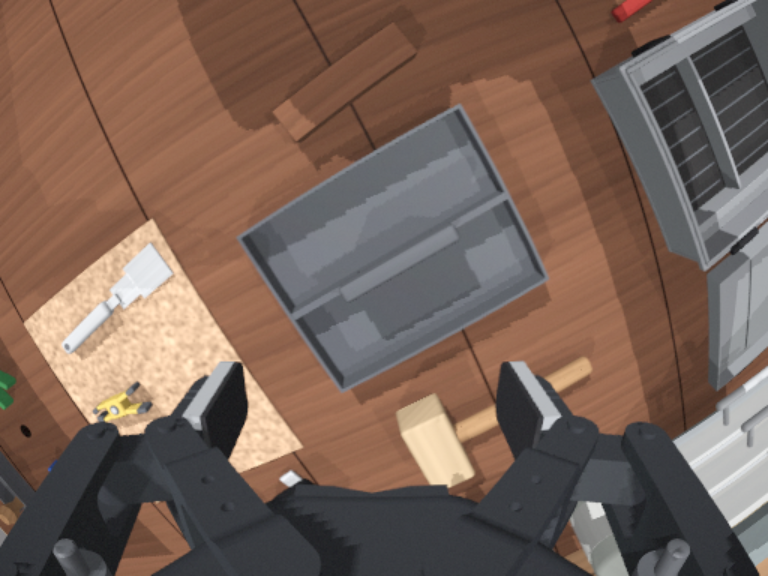

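```bash
cat > ana2.py <<'E'
from h import *;import pickle
s,c=pickle.load(open('w_tray.pkl','rb'))
g=lambda a:(np.array(a,float)+.5)/1.5-.5
b=wcast(s,c,g([(460,106),(547,279),(342,390),(239,237)]),.026);print(b,b.mean(0))
for i in range(4):
  d=b[(i+1)%4]-b[i];print(np.linalg.norm(d[:2]),np.degrees(np.arctan2(d[1],d[0])))
p=wcast(s,c,g([(345,294),(458,231)]),.052);print('bar',p,p.mean(0))
d=p[1]-p[0];print(np.linalg.norm(d),np.degrees(np.arctan2(d[1],d[0])))
print(yawy(s),tf(s,np.array([.53,-.33,.2])-s['tool_pos']))
E
python3 ana2.py
```

```text
[[ 0.4230647   0.07591704  0.026     ]
 [ 0.58416787  0.08587268  0.026     ]
 [ 0.59668022 -0.11823062  0.026     ]
 [ 0.43618654 -0.1289103   0.026     ]] [ 0.51002483 -0.0213378   0.026     ]
0.16141048880572148 3.536191495086575
0.20448646735842965 -86.4919307935261
0.1608486129353413 -176.19299686274934
0.20524722259190542 93.66552554588844
bar [[ 0.51205662 -0.0685351   0.052     ]
 [ 0.50643106  0.02864367  0.052     ]] [ 0.50924384 -0.01994571  0.052     ]
0.09734145655005996 93.31308529057809
63.145273109918016 [-0.1600545  -0.24575099  0.00759225]
```

{"op": "play_rows", "data": {"delta_pos": [[-0.032,-0.049,0],[-0.032,-0.049,0],[-0.032,-0.049,0],[-0.032,-0.049,0],[-0.032,-0.049,0],[0,0,0],[0,0,0],[0,0,0],[0,0,0],[0,0,0]], "roll": [0,0,0,0,0,0.16,0.16,0.16,0.16,0.16]}}

```text
clock: 3.25
tool_pos: [0.534, -0.3235, 0.2073]
ee_rot: [0.591, 0.807, 0.0, -0.0]
wrist_force: [0.6, -1.3, -0.8]
grip_width: 1.004
```

```bash
python3 cap.py w_mat wrist
```

```text
3.25 [ 0.53401082 -0.32354327  0.20729328] [ 5.91195228e-01  8.06528266e-01  4.02425704e-04 -4.44331261e-04] [ 0.61402064 -1.31107135 -0.78016903] 1.0037069961667002
```

View pics/w_mat.png

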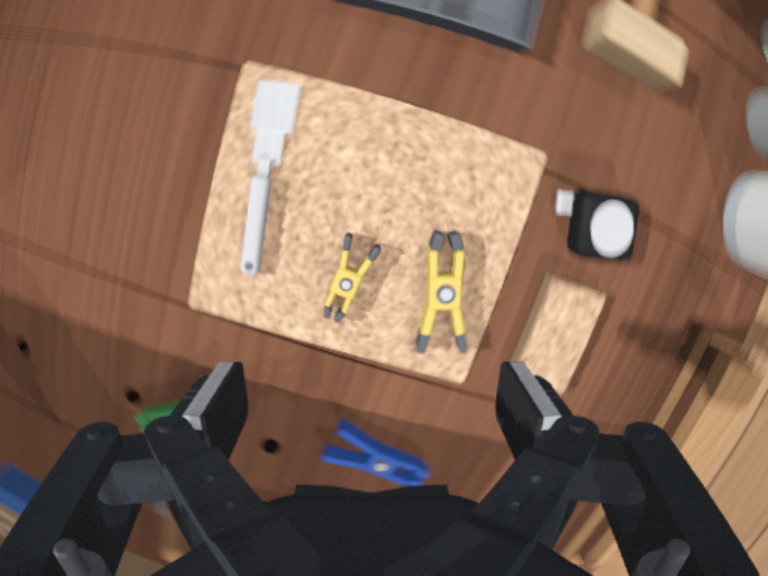

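```bash
cat > ana3.py <<'E'
from h import *;import pickle
s,c=pickle.load(open('w_mat.pkl','rb'))
im=c['img'];h=cv2.cvtColor(im,cv2.COLOR_BGR2HSV);m=cv2.inRange(h,(22,140,110),(35,255,255))
n,l,st,ce=cv2.connectedComponentsWithStats(m)
for i in range(1,n):
  if st[i,4]>20: print(st[i],ce[i])
g=lambda a:(np.array(a,float)+.5)/1.5-.5
def show(nm,pts,z):
  b=wcast(s,c,g(pts),z);print(nm,b.round(4).tolist())
  d=b[1]-b[2];print(' len',np.linalg.norm(d),'ang',np.degrees(np.arctan2(d[1],d[0])))
show('LC',[(446,294),(446.5,232),(442,351)],.016)
show('LCpiv top',[(446,294),(446.5,232),(442,351)],.026)
show('SC',[(346,285),(333,319),(361,242)],.014)
show('SP',[(256,222),(280,82),(250,272)],.012)
E
python3 ana3.py;  python3 - <<'E'
import cv2
im=cv2.imread('pics/w_mat.png');cv2.imwrite('pics/w_mat_c.png',cv2.resize(im[60:380,180:560],None,fx=2,fy=1.8))
E
```

```text
[292 168  12  16  49] [299.57142857 178.40816327]
[230 177   9   6  22] [233.90909091 179.40909091]
LC [[0.6045, -0.3408, 0.016], [0.5867, -0.2906, 0.016], [0.62, -0.3916, 0.016]]
 len 0.10633743204775711 ang 108.21310662928897
LCpiv top [[0.6019, -0.3384, 0.026], [0.5846, -0.2896, 0.026], [0.6169, -0.3878, 0.026]]
 len 0.10337615218013411 ang 108.21310662928897
SC [[0.5214, -0.3594, 0.014], [0.5194, -0.3922, 0.014], [0.5226, -0.3205, 0.014]]
 len 0.07174260568461244 ang -92.52609904083894
SP [[0.4333, -0.3303, 0.012], [0.4199, -0.2128, 0.012], [0.4388, -0.3739, 0.012]]
 len 0.162221597326888 ang 96.69508872497615
```

View pics/w_mat_c.png

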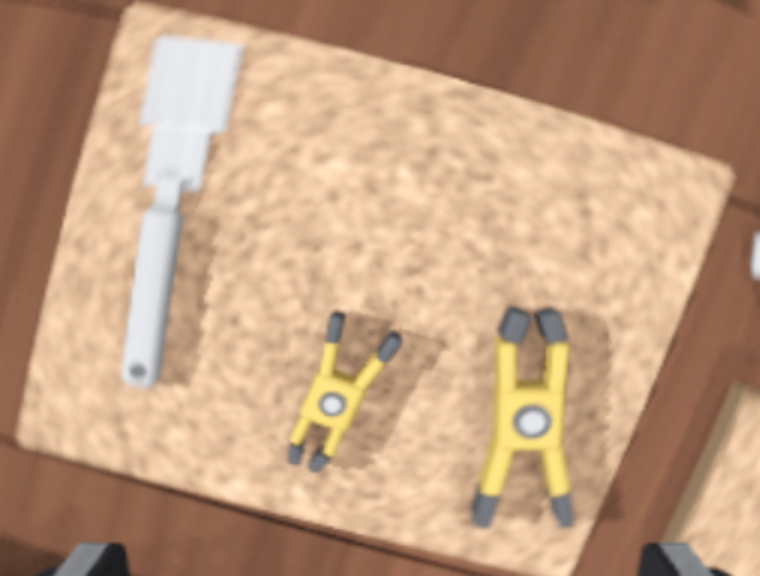

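{"op": "play_rows", "data": {"delta_pos": [[-0.018,0.031,0.03],[-0.018,0.03,0.04],[0,0,0.04],[0,0,0.037],[0,0,0]], "roll": [-0.012,0,0,0,0], "claw": -0.2}}

```text
clock: 3.92
tool_pos: [0.6003, -0.3379, 0.0565]
ee_rot: [0.584, 0.812, 0.0, -0.004]
wrist_force: [-0.2, 0.0, -0.1]
grip_width: 0.601
```

```bash
python3 cap.py w_lc wrist
```

```text
3.925 [ 0.60029987 -0.33792264  0.05652494] [ 5.83897312e-01  8.11817049e-01  2.76140474e-04 -4.11485290e-03] [-0.22907659  0.03621522 -0.12107645] 0.6005338820724856
```

View pics/w_lc.png

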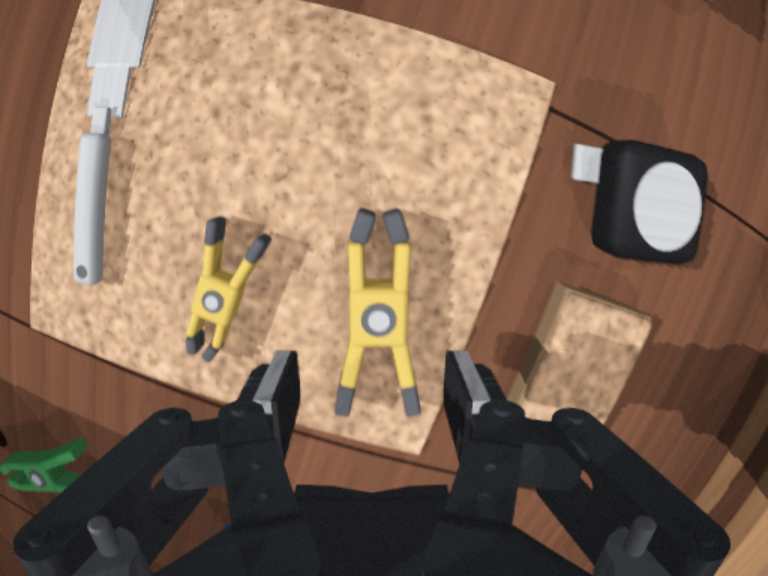

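```bash
cat > ana4.py <<'E'
from h import *;import pickle
s,c=pickle.load(open('w_lc.pkl','rb'))
g=lambda a:(np.array(a,float)+.5)/1.5-.5
for z in (.022,.025,.028):
  p=wcast(s,c,g([(378,320),(380,225),(378,398)]),z);print(p.round(4).tolist(),tf(s,p[0]-s['tool_pos']))
  d=p[1]-p[2];print(np.degrees(np.arctan2(d[1],d[0])),np.linalg.norm(d))
print(yawy(s))
p=wcast(s,c,g([(350,320),(408,320)]),.025);print(np.linalg.norm(p[0]-p[1]))
# mat thickness via mat corner seen from two wrist heights
s2,c2=pickle.load(open('w_mat.pkl','rb'))
for z in (0,.003,.006): print(z,wcast(s,c,g([(554,82)]),z),wcast(s2,c2,g([(546,153)]),z), wcast(s,c,g([(420,455)]),z),wcast(s2,c2,g([(465,384)]),z))
E
python3 ana4.py
```

```text
[[0.6026, -0.3396, 0.022], [0.5886, -0.2956, 0.022], [0.6167, -0.3807, 0.022]] [-0.00251125  0.00178724  0.03450074]
108.30590336301022 0.0895747523637688
[[0.6022, -0.3385, 0.025], [0.5884, -0.2952, 0.025], [0.6161, -0.379, 0.025]] [-0.00138921  0.00173935  0.03150871]
108.30590336301017 0.08824929593952903
[[0.6018, -0.3375, 0.028], [0.5882, -0.2949, 0.028], [0.6155, -0.3774, 0.028]] [-0.00026718  0.00169146  0.02851667]
108.30590336301019 0.0869238395152893
18.549916735740542
0.02769316749602483
0 [[ 0.65084042 -0.19472517  0.        ]] [[ 0.65179283 -0.19650018  0.        ]] [[ 0.65959438 -0.42421798  0.        ]] [[ 0.65941391 -0.42425381  0.        ]]
0.003 [[ 0.64985035 -0.19572677  0.003     ]] [[ 0.65066362 -0.19696242  0.003     ]] [[ 0.65848746 -0.42215615  0.003     ]] [[ 0.65822375 -0.42289447  0.003     ]]
0.006 [[ 0.64886029 -0.19672837  0.006     ]] [[ 0.64953442 -0.19742465  0.006     ]] [[ 0.65738054 -0.42009431  0.006     ]] [[ 0.65703358 -0.42153513  0.006     ]]
```

{"op": "play_rows", "data": {"delta_pos": [[-0.001,0.002,0.02],[0,0,0.012],[0,0,0]], "roll": [0,0,0]}}

```text
clock: 4.35
tool_pos: [0.604, -0.3421, 0.0288]
ee_rot: [0.585, 0.811, 0.0, -0.0]
wrist_force: [0.5, -0.2, -0.0]
grip_width: 0.602
```

{"op": "play_rows", "data": {"delta_pos": [[0.003,-0.001,0.014],[0,0,0],[0,0,0]], "roll": [0,0,0]}}

```text
clock: 4.72
tool_pos: [0.602, -0.34, 0.0146]
ee_rot: [0.586, 0.81, 0.0, -0.0]
wrist_force: [0.2, -0.8, 0.1]
grip_width: 0.595
```

{"op": "play_rows", "data": {"delta_pos": [[0,0,0],[0,0,0],[0,0,0],[0,0,0],[0,0,0]], "roll": [0,0,0,0,0], "claw": 1}}

```text
clock: 5.35
tool_pos: [0.6021, -0.3401, 0.0145]
ee_rot: [0.586, 0.81, 0.0, 0.0]
wrist_force: [0.2, 0.0, 0.1]
grip_width: -0.002
```

```bash
python3 cap.py w_lc2 wrist; python3 cap.py s_lc2 side;python3 - <<'E'
import cv2
im=cv2.imread('pics/s_lc2.png');cv2.imwrite('pics/s_lc2_c.png',cv2.resize(im[280:540,280:640],None,fx=2,fy=2))
E
```

```text
5.35 [ 0.60209632 -0.34006677  0.01450079] [5.85825596e-01 8.10437146e-01 4.91986427e-05 3.03934123e-05] [0.17880856 0.00331405 0.05527186] -0.0023670796331087753
5.4 [ 0.60206486 -0.34005206  0.01443969] [ 5.85852471e-01  8.10417719e-01  4.57278495e-05 -2.39098902e-05] [ 0.20356884 -0.82485774  0.33970793] 0.001321737946409365
```

View pics/w_lc2.png

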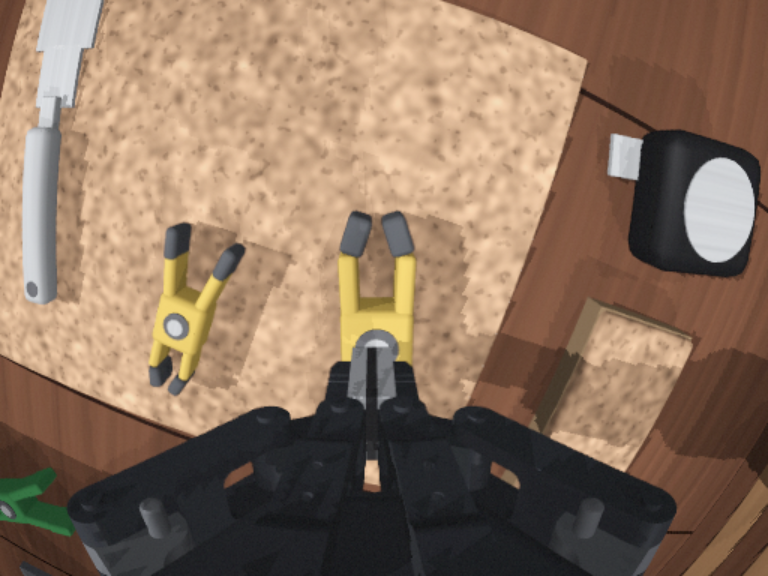

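View pics/s_lc2_c.png

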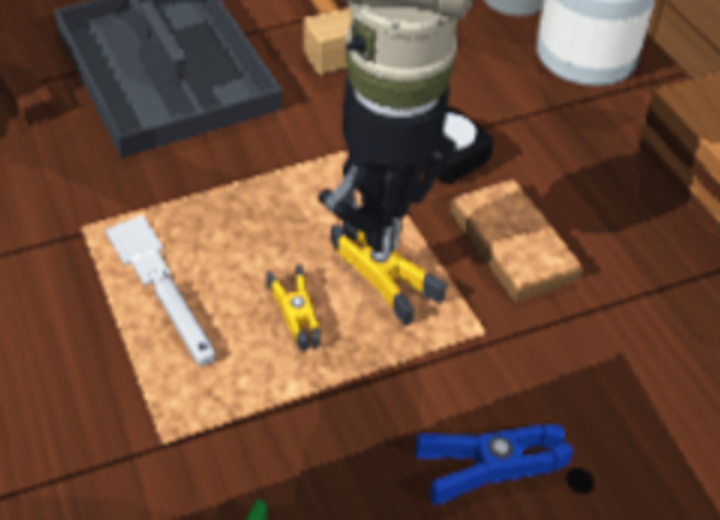

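```bash
cat > ana5.py <<'E'
from h import *;import pickle
s,c=pickle.load(open('s_lc2.pkl','rb'))
sw,cw=pickle.load(open('w_lc2.pkl','rb'))
for z in (.0065,.0145,.03,.04): 
  P=[s['tool_pos'][0],s['tool_pos'][1],z]; a=proj(c,P)[0]; print(z,a,'crop',((a+.5)*1.5-[280,280])*2, 'wrist',(wproj(sw,cw,P)[0]+.5)*1.5)
g=lambda a:(np.array(a,float)+.5)/1.5-.5
for z in (.01,.025): print(wcast(sw,cw,g([(377,345)]),z))
# side: LC pivot
cr=lambda a:g(np.array(a)/2+280)
print('SC piv side',cast(c,cr([(297,300)]),.022))
print('LC handle ends side',cast(c,cr([(432,290),(403,308)]),.015), 'jaw',cast(c,cr([(337,236)]),.02))
for p in ([.6022,-.3395,.025],[.5214,-.3594,.022]): print(((proj(c,p)[0]+.5)*1.5-280)*2)
E
python3 ana5.py
```

```text
0.0065 [312.82994173 276.91921823] crop [379.98982518 272.2576547 ] wrist [375.11910948 336.69486923]
0.0145 [313.03222548 274.81693579] crop [380.59667643 265.95080738] wrist [375.2476844  344.19810281]
0.03 [313.43012341 270.68168597] crop [381.79037023 253.54505791] wrist [375.52682167 360.58408092]
0.04 [313.69110483 267.96937394] crop [382.57331448 245.40812181] wrist [375.73136678 372.67690339]
[[ 0.60380845 -0.34217758  0.01      ]]
[[ 0.60153582 -0.33597148  0.025     ]]
SC piv side [[ 0.52258606 -0.35575334  0.022     ]]
LC handle ends side [[ 0.63065415 -0.37822256  0.015     ]
 [ 0.60097986 -0.38653045  0.015     ]] jaw [[ 0.57930646 -0.30373196  0.02      ]]
[381.2695344  257.03722122]
[298.30619989 304.90484525]
```

```bash
python3 - <<'E'
import pickle,cv2
s,c=pickle.load(open('w_lc2.pkl','rb'));cv2.imwrite('pics/z1.png',cv2.resize(c['img'][130:300,180:320],None,fx=4,fy=3.5,interpolation=cv2.INTER_CUBIC))
s,c=pickle.load(open('s_lc2.pkl','rb'));cv2.imwrite('pics/z2.png',cv2.resize(c['img'][220:310,270:360],None,fx=6,fy=6,interpolation=cv2.INTER_CUBIC))
E
```

```text
(no output)
```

View pics/z1.png

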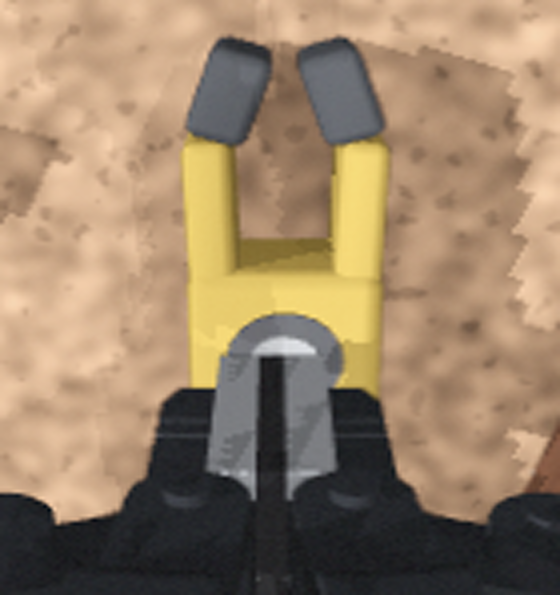

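View pics/z2.png

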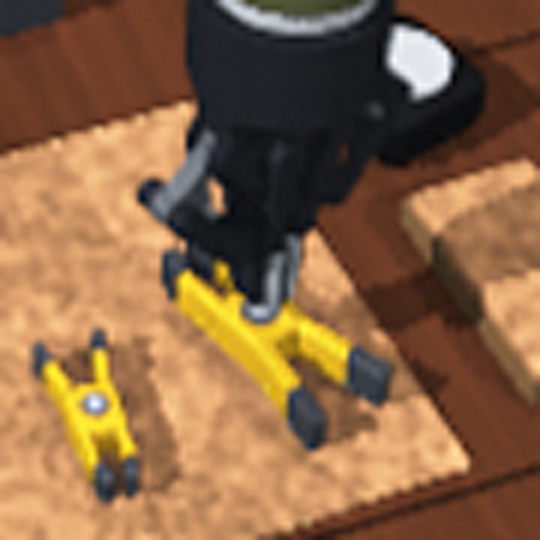

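{"op": "play_rows", "data": {"delta_pos": [[0,0,0],[0,0,0],[0,0,0],[0,0,0],[0,0,0.004],[0,0,0]], "roll": [0,0,0,0,0,0], "claw": -0.2}}

```text
clock: 6.2
tool_pos: [0.6017, -0.3398, 0.0099]
ee_rot: [0.586, 0.81, 0.0, -0.0]
wrist_force: [-0.1, -0.7, 0.3]
grip_width: 0.601
```

{"op": "play_rows", "data": {"delta_pos": [[0,0,0.004],[0,0,0],[0,0,0]], "roll": [0,0,0]}}

```text
clock: 6.58
tool_pos: [0.602, -0.34, 0.0064]
ee_rot: [0.586, 0.81, 0.0, -0.0]
wrist_force: [1.0, 1.2, 0.0]
grip_width: 0.6
```

```bash
python3 cap.py w_lc3 wrist; python3 cap.py s_lc3 side;python3 - <<'E'
import pickle,cv2
s,c=pickle.load(open('s_lc3.pkl','rb'));cv2.imwrite('pics/z3.png',cv2.resize(c['img'][220:310,270:360],None,fx=6,fy=6,interpolation=cv2.INTER_CUBIC))
E
```

```text
6.575 [ 0.60203331 -0.34001907  0.00639254] [ 5.85828046e-01  8.10435371e-01  5.74882842e-05 -8.31060209e-05] [0.96638871 1.15513652 0.02519844] 0.6000786565618613
6.625 [ 0.60210385 -0.34005994  0.00648505] [5.85839879e-01 8.10426821e-01 6.13116485e-05 8.46807562e-06] [ 0.60156416 -0.53566153  1.45900583] 0.5983139719731305
```

View pics/w_lc3.png

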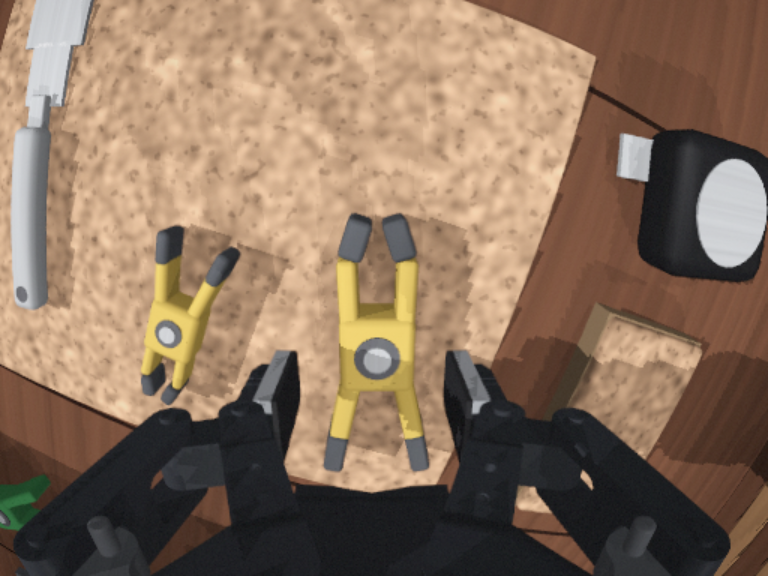

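View pics/z3.png

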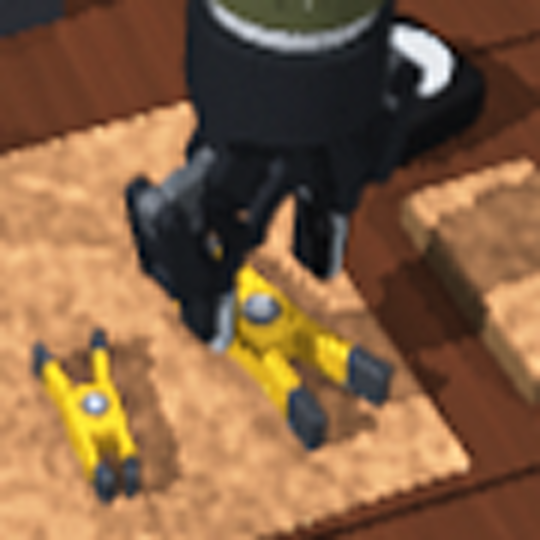

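```bash
cat > ana6.py <<'E'
from h import *;import pickle
s,c=pickle.load(open('s_lc3.pkl','rb'));M=R.from_quat(s['ee_rot']).as_matrix()
sw,cw=pickle.load(open('w_lc3.pkl','rb'))
for y in (-.0255,.0255):
 for x in (-.011,.011):
  for t in (-.03,-.02,-.01,0,.008):
   P=s['tool_pos']+M@[x,y,t]; print(y,x,t,'z %.3f'%P[2],'z3',((proj(c,P)[0]-[270,220])*6).round(0),'wr',(wproj(sw,cw,P)[0]*1.5).round(0))
E
python3 ana6.py
```

```text
-0.0255 -0.011 -0.03 z 0.036 z3 [234. 341.] wr [304. 404.]
-0.0255 -0.011 -0.02 z 0.026 z3 [232. 357.] wr [308. 391.]
-0.0255 -0.011 -0.01 z 0.016 z3 [231. 373.] wr [311. 378.]
-0.0255 -0.011 0 z 0.006 z3 [229. 389.] wr [314. 367.]
-0.0255 -0.011 0.008 z -0.002 z3 [228. 401.] wr [316. 359.]
-0.0255 0.011 -0.03 z 0.036 z3 [197. 307.] wr [301. 349.]
-0.0255 0.011 -0.02 z 0.026 z3 [195. 323.] wr [305. 338.]
-0.0255 0.011 -0.01 z 0.016 z3 [194. 339.] wr [308. 327.]
-0.0255 0.011 0 z 0.006 z3 [193. 355.] wr [312. 318.]
-0.0255 0.011 0.008 z -0.002 z3 [192. 368.] wr [314. 312.]
0.0255 -0.011 -0.03 z 0.036 z3 [326. 280.] wr [446. 404.]
0.0255 -0.011 -0.02 z 0.026 z3 [324. 296.] wr [442. 391.]
0.0255 -0.011 -0.01 z 0.016 z3 [322. 312.] wr [438. 378.]
0.0255 -0.011 0 z 0.006 z3 [320. 328.] wr [435. 367.]
0.0255 -0.011 0.008 z -0.002 z3 [319. 341.] wr [433. 359.]
0.0255 0.011 -0.03 z 0.036 z3 [289. 248.] wr [450. 349.]
0.0255 0.011 -0.02 z 0.026 z3 [287. 264.] wr [446. 338.]
0.0255 0.011 -0.01 z 0.016 z3 [285. 280.] wr [442. 328.]
0.0255 0.011 0 z 0.006 z3 [284. 296.] wr [438. 318.]
0.0255 0.011 0.008 z -0.002 z3 [282. 308.] wr [435. 312.]
```

{"op": "play_rows", "data": {"delta_pos": [[0,0,0.01],[0,0,0.006],[0,0,0],[0,0,0]], "roll": [0,0,0,0]}}

```text
clock: 7.18
tool_pos: [0.602, -0.34, -0.0097]
ee_rot: [0.586, 0.81, 0.0, -0.0]
wrist_force: [0.1, -0.5, 0.1]
grip_width: 0.6
```

{"op": "play_rows", "data": {"delta_pos": [[0,0,0.005],[0,0,0.004],[0,0,0],[0,0,0]], "roll": [0,0,0,0]}}

```text
clock: 7.68
tool_pos: [0.6021, -0.34, -0.0185]
ee_rot: [0.586, 0.81, 0.0, -0.0]
wrist_force: [-0.6, -1.2, -0.5]
grip_width: 0.597
```

{"op": "play_rows", "data": {"delta_pos": [[0,0,0],[0,0,0],[0,0,0],[0,0,0],[0,0,0]], "roll": [0,0,0,0,0], "claw": 1}}

```text
clock: 8.3
tool_pos: [0.6025, -0.3403, -0.018]
ee_rot: [0.586, 0.81, 0.0, 0.001]
wrist_force: [0.4, -0.0, 4.2]
grip_width: 0.311
```

```bash
python3 cap.py w_lc4 wrist
```

```text
8.3 [ 0.60249882 -0.34027161 -0.01800252] [5.85812850e-01 8.10446191e-01 1.11585486e-04 5.13270592e-04] [ 0.38759252 -0.03289401  4.17167001] 0.3106651199544028
```

View pics/w_lc4.png

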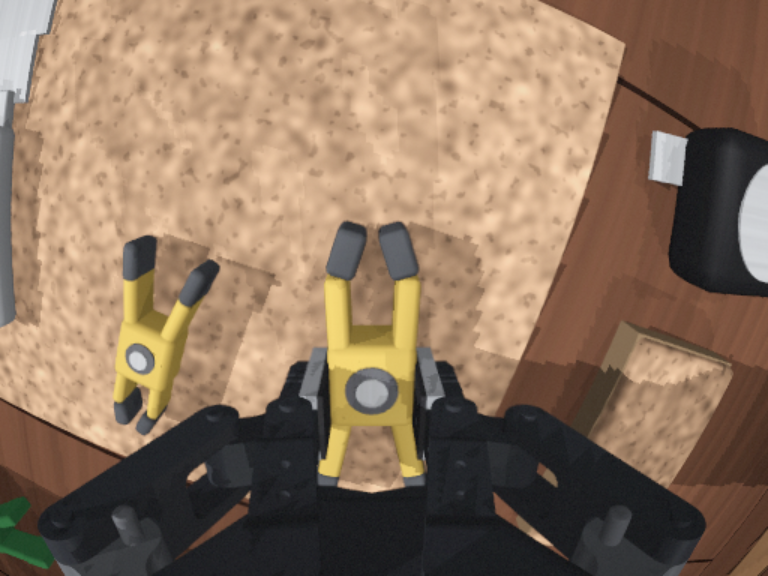

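{"op": "play_rows", "data": {"delta_pos": [[0,0,-0.02],[0,0,-0.03],[0,0,-0.05],[0,0,-0.04],[0,0,-0.02],[0,0,0]], "roll": [0,0,0,0,0,0]}}

```text
clock: 9.1
tool_pos: [0.6027, -0.3406, 0.1427]
ee_rot: [0.586, 0.81, -0.0, 0.001]
wrist_force: [1.2, -0.3, -2.1]
grip_width: 0.31
```

{"op": "play_rows", "data": {"delta_pos": [[0.04,0.008,0],[0.058,0.012,0],[0.058,0.012,0],[0.058,0.012,0],[0.058,0.012,0],[0.058,0.012,0],[0.058,0.012,0],[0.058,0.012,0],[0.058,0.012,0],[0.058,0.012,0]], "roll": [0,0,0,0,0,0,0,0,0,0]}}

```text
clock: 10.35
tool_pos: [0.5342, 0.2314, 0.1392]
ee_rot: [0.586, 0.81, -0.001, -0.001]
wrist_force: [1.2, 0.5, -1.7]
grip_width: 0.313
```

{"op": "play_rows", "data": {"delta_pos": [[0.058,0.012,0],[0.058,0.012,0],[0.033,0.006,0],[0,0,0],[0,0,0],[0,0,0],[0,0,0],[0,0,0],[0,0,0],[0,0,0]], "roll": [0,0,0,-0.17,-0.17,-0.17,-0.17,-0.17,-0.17,-0.17]}}

```text
clock: 11.6
tool_pos: [0.5164, 0.38, 0.1387]
ee_rot: [0.028, 1.0, -0.001, -0.002]
wrist_force: [-0.6, 0.1, -1.0]
grip_width: 0.315
```

{"op": "play_rows", "data": {"delta_pos": [[0,0,0],[0,0,0],[0,0,0]], "roll": [-0.17,0,0]}}

```text
clock: 11.98
tool_pos: [0.5171, 0.3805, 0.1402]
ee_rot: [-0.053, 0.999, -0.0, -0.001]
wrist_force: [-0.5, -0.1, -1.5]
grip_width: 0.312
```

```bash
python3 cap.py w_b1 wrist;  python3 -c "
from h import *;import pickle
s,c=pickle.load(open('w_b1.pkl','rb'));print(yawy(s),tf(s,np.array([.5175,.3806,0])-s['tool_pos']))"
```

```text
11.975 [0.5171098  0.38048101 0.14020138] [-5.26772672e-02  9.98611060e-01 -4.54222538e-04 -9.22481607e-04] [-0.47461545 -0.09477324 -1.50628952] 0.3120681505847761
96.03921243681283 [-0.00066557  0.00019084  0.14020027]
```

View pics/w_b1.png

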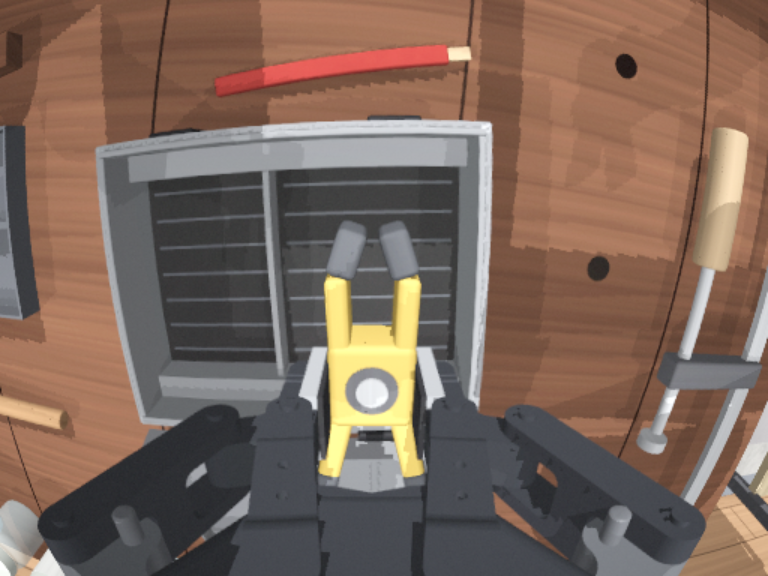

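```bash
cat > ana7.py <<'E'
from h import *;import pickle
s,c=pickle.load(open('w_b1.pkl','rb'))
g=lambda a:(np.array(a,float)+.5)/1.5-.5
b=wcast(s,c,g([(97,147),(492,122)]),.064);print(b)
d=b[1]-b[0];a=np.arctan2(d[1],d[0]);print(np.linalg.norm(d),np.degrees(a)-90)
ctr=b.mean(0)+.093*np.array([np.sin(a),-np.cos(a),0]);print('box',ctr)
# partition ends at ledges
p=wcast(s,c,g([(268,171),(282,374)]),.028);print('part',p,p.mean(0));d=p[1]-p[0];print(np.degrees(np.arctan2(d[1],d[0])),np.linalg.norm(d))
f=wcast(s,c,g([(149,180),(458,167)]),.006);print('floor -x edge',f, np.linalg.norm(f[1]-f[0]))
l=wcast(s,c,g([(149,180),(458,167)]),.034);print('at ledge',l, np.linalg.norm(l[1]-l[0]))
E
python3 ana7.py
```

```text
[[0.44268589 0.20323338 0.064     ]
 [0.41301435 0.43634239 0.064     ]]
0.23498981121489035 7.253948730181392
box [0.52010577 0.33153075 0.064     ]
part [[0.45543804 0.30852378 0.028     ]
 [0.59540106 0.32508905 0.028     ]] [0.52541955 0.31680642 0.028     ]
6.749819228610601 0.14093990004987367
floor -x edge [[0.46699588 0.2120591  0.006     ]
 [0.44033001 0.43154623 0.006     ]] 0.22110103421627897
at ledge [[0.46482754 0.22699683 0.034     ]
 [0.44063358 0.42613761 0.034     ]] 0.2006050788890662
```

{"op": "play_rows", "data": {"delta_pos": [[0,0,0.03],[0,0,0.045],[0,0,0.04],[0,0,0.015],[0,0,0]], "roll": [-0.017,0,0,0,0]}}

```text
clock: 12.65
tool_pos: [0.5171, 0.3805, 0.0108]
ee_rot: [-0.062, 0.998, -0.0, -0.001]
wrist_force: [0.2, 0.3, -1.4]
grip_width: 0.31
```

{"op": "play_rows", "data": {"delta_pos": [[0,0,0.01],[0,0,0.008],[0,0,0.002],[0,0,0]], "roll": [0,0,0,0]}}

```text
clock: 13.15
tool_pos: [0.5177, 0.3809, -0.0084]
ee_rot: [-0.063, 0.998, 0.0, 0.0]
wrist_force: [-0.6, 0.5, -1.2]
grip_width: 0.312
```

{"op": "play_rows", "data": {"delta_pos": [[0,0,0.003],[0,0,0],[0,0,0]], "roll": [0,0,0]}}

```text
clock: 13.52
tool_pos: [0.5178, 0.3809, -0.0114]
ee_rot: [-0.063, 0.998, 0.0, 0.0]
wrist_force: [-0.2, 0.3, -1.1]
grip_width: 0.312
```

{"op": "play_rows", "data": {"delta_pos": [[0,0,0.0025],[0,0,0],[0,0,0]], "roll": [0,0,0]}}

```text
clock: 13.9
tool_pos: [0.5177, 0.3808, -0.0141]
ee_rot: [-0.063, 0.998, 0.0, -0.0]
wrist_force: [-0.2, 0.2, -1.4]
grip_width: 0.312
```

{"op": "play_rows", "data": {"delta_pos": [[0,0,0.0015],[0,0,0],[0,0,0]], "roll": [0,0,0]}}

```text
clock: 14.28
tool_pos: [0.5179, 0.381, -0.015]
ee_rot: [-0.063, 0.998, 0.0, 0.0]
wrist_force: [-1.4, -0.1, 2.5]
grip_width: 0.311
```

Contact with the floor. Release partially and lift.

{"op": "play_rows", "data": {"delta_pos": [[0,0,0],[0,0,0],[0,0,0],[0,0,0]], "roll": [0,0,0,0], "claw": -0.1}}

```text
clock: 14.78
tool_pos: [0.5177, 0.3809, -0.0156]
ee_rot: [-0.063, 0.998, 0.0, -0.0]
wrist_force: [0.2, 0.1, 0.1]
grip_width: 0.55
```

{"op": "play_rows", "data": {"delta_pos": [[0,0,-0.02],[0,0,-0.04],[0,0,-0.05],[0,0,-0.05],[0,0,-0.03],[0,0,0]], "roll": [0,0,0,0,0,0]}}

```text
clock: 15.52
tool_pos: [0.5194, 0.3818, 0.1779]
ee_rot: [-0.063, 0.998, 0.001, 0.003]
wrist_force: [-0.1, -0.0, 0.4]
grip_width: 0.546
```

```bash
python3 cap.py w_b2 wrist;  python3 -c "
from h import *;import pickle
s,c=pickle.load(open('w_b2.pkl','rb'));print(yawy(s),tf(s,np.array([.522,-.359,.2])-s['tool_pos']))"
```

```text
15.525 [0.51943441 0.38184526 0.17792345] [-0.06257395  0.9980353   0.00139153  0.00284629] [-0.109781   -0.00316933  0.41772197] 0.5458278038749921
97.17557638586632 [ 0.08985248 -0.73530784 -0.02438364]
```

View pics/w_b2.png

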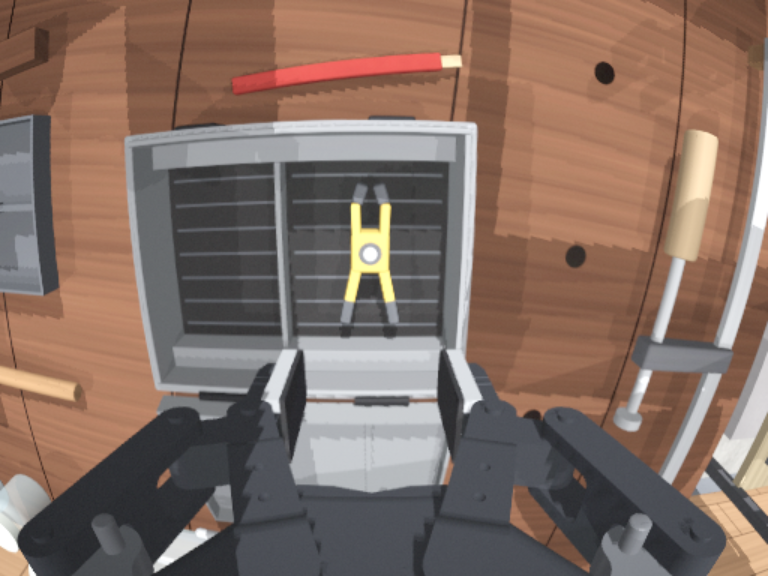

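{"op": "play_rows", "data": {"delta_pos": [[0.004,-0.035,0],[0.007,-0.06,0],[0.007,-0.06,0],[0.007,-0.06,0],[0.007,-0.06,0],[0.007,-0.06,0],[0.007,-0.06,0],[0.007,-0.06,0],[0.007,-0.06,0],[0.007,-0.06,0]], "roll": [0,0,0,0,0,0,0,0,0,0]}}

```text
clock: 16.82
tool_pos: [0.5218, -0.1994, 0.1725]
ee_rot: [-0.063, 0.998, 0.001, -0.001]
wrist_force: [0.9, 0.6, 0.7]
grip_width: 0.543
```

{"op": "play_rows", "data": {"delta_pos": [[0.007,-0.06,0],[0.008,-0.06,0],[0.008,-0.04,0],[0,0,0],[0,0,0],[0,0,0],[0,0,0],[0,0,0],[0,0,0],[0,0,0]], "roll": [0,0,0,0.174,0.174,0.174,0.174,0.174,0.174,0.174]}}

```text
clock: 18.08
tool_pos: [0.5193, -0.3588, 0.172]
ee_rot: [0.522, 0.853, 0.0, -0.002]
wrist_force: [0.3, -0.4, -0.3]
grip_width: 0.55
```

{"op": "play_rows", "data": {"delta_pos": [[0,0,0.02],[0,0,0.03],[0,0,0.03],[0,0,0],[0,0,0]], "roll": [0.174,0.174,0.174,0,0]}}

```text
clock: 18.7
tool_pos: [0.5201, -0.3595, 0.0944]
ee_rot: [0.722, 0.692, 0.0, -0.0]
wrist_force: [0.4, 0.3, 0.9]
grip_width: 0.547
```

```bash
python3 cap.py w_sc1 wrist
```

```text
18.7 [ 0.5200715  -0.35950479  0.09437145] [ 7.21523196e-01  6.92390135e-01  6.13650486e-06 -4.22651328e-04] [0.38079216 0.32849396 0.85452791] 0.5465777807745958
```

View pics/w_sc1.png

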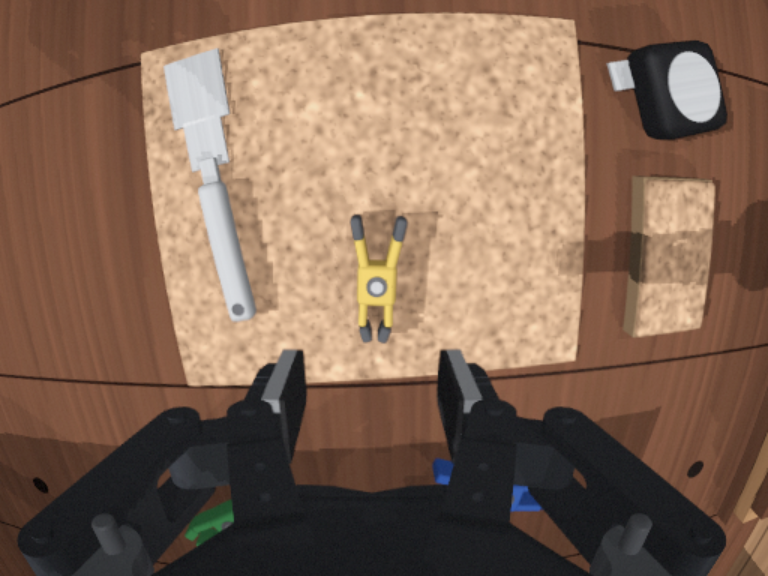

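```bash
cat > ana8.py <<'E'
from h import *;import pickle
s,c=pickle.load(open('w_sc1.pkl','rb'))
g=lambda a:(np.array(a,float)+.5)/1.5-.5
for z in (.021,):
  p=wcast(s,c,g([(376.5,287),(375,338),(380,218)]),z);print(p.round(4).tolist(),tf(s,p[0]-s['tool_pos']))
  d=p[1]-p[2];print(np.degrees(np.arctan2(d[1],d[0])),np.linalg.norm(d))
p=wcast(s,c,g([(357,287),(396,287)]),.02);print(np.linalg.norm(p[0]-p[1]))
print(yawy(s))
p=wcast(s,c,g([(220,248),(242,320),(195,57),(195,50)]),.014);print('spat',p.round(4).tolist())
E
python3 ana8.py
```

```text
[[0.5214, -0.3574, 0.021], [0.5194, -0.3884, 0.021], [0.5248, -0.3184, 0.021]] [0.00213279 0.00132863 0.07337194]
-94.37844866571483 0.07019697308857908
0.022075950545653176
-2.360764220908375
spat [[0.4303, -0.3318, 0.014], [0.4386, -0.3771, 0.014], [0.4225, -0.2172, 0.014], [0.4225, -0.2128, 0.014]]
```

{"op": "play_rows", "data": {"delta_pos": [[0.002,0.001,0.03],[0,0,0.04],[0,0,0.03],[0,0,0],[0,0,0]], "roll": [0.02,0,0,0,0]}}

```text
clock: 19.38
tool_pos: [0.5225, -0.3587, -0.0035]
ee_rot: [0.729, 0.684, 0.0, 0.001]
wrist_force: [-0.1, -1.0, -0.0]
grip_width: 0.553
```

{"op": "play_rows", "data": {"delta_pos": [[0,0,0.008],[0,0,0],[0,0,0]], "roll": [0,0,0]}}

```text
clock: 19.75
tool_pos: [0.5215, -0.3578, -0.0131]
ee_rot: [0.729, 0.684, 0.0, 0.0]
wrist_force: [0.0, 0.1, -0.0]
grip_width: 0.547
```

{"op": "play_rows", "data": {"delta_pos": [[0,0,0.002],[0,0,0],[0,0,0],[0,0,0],[0,0,0],[0,0,0]], "roll": [0,0,0,0,0,0], "claw": 1}}

```text
clock: 20.5
tool_pos: [0.5215, -0.3578, -0.0154]
ee_rot: [0.729, 0.684, 0.0, 0.0]
wrist_force: [0.4, 0.2, 2.9]
grip_width: 0.235
```

{"op": "play_rows", "data": {"delta_pos": [[0,0,-0.02],[0,0,-0.03],[0,0,-0.05],[0,0,-0.04],[0,0,-0.02],[0,0,0],[0,0,0]], "roll": [0,0,0,0,0,0,0]}}

```text
clock: 21.38
tool_pos: [0.5206, -0.3571, 0.1429]
ee_rot: [0.729, 0.684, -0.0, -0.001]
wrist_force: [0.1, 0.8, -1.2]
grip_width: 0.239
```

```bash
python3 cap.py w_sc2 wrist;  python3 -c "
from h import *;import pickle
s,c=pickle.load(open('w_sc2.pkl','rb'));print(yawy(s),tf(s,np.array([.5236+.064*.122,.3317-.064*.9925,.14])-s['tool_pos']))"
```

```text
21.375 [ 0.52060396 -0.35706389  0.14285197] [ 7.29367749e-01  6.84120755e-01 -7.59718408e-05 -1.21403924e-03] [ 0.08374926  0.75333157 -1.23130281] 0.23857782991315335
-3.6668398658368995 [ 0.62464961 -0.0292      0.00387511]
```

View pics/w_sc2.png

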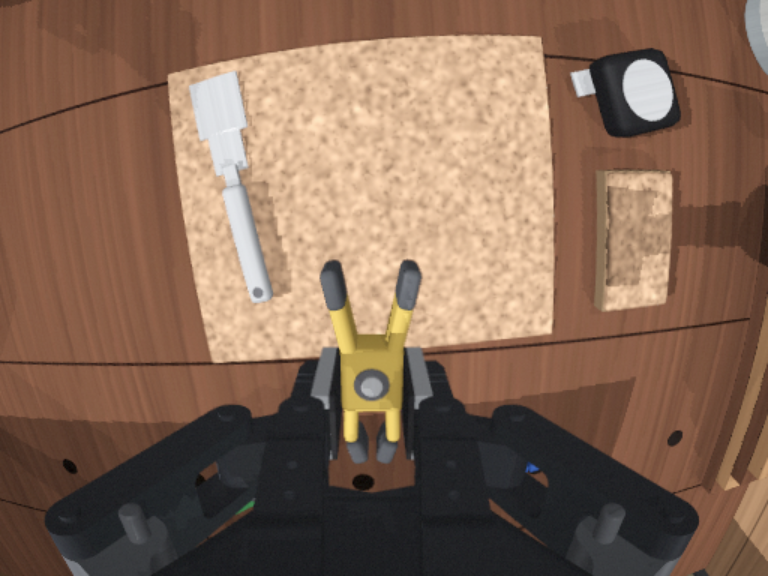

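{"op": "play_rows", "data": {"delta_pos": [[0.035,-0.001,0],[0.06,-0.003,0],[0.06,-0.003,0],[0.06,-0.003,0],[0.06,-0.003,0],[0.06,-0.003,0],[0.06,-0.003,0],[0.06,-0.003,0],[0.06,-0.003,0],[0.06,-0.003,0]], "roll": [0,0,0,0,0,0,0,0,0,0]}}

```text
clock: 22.68
tool_pos: [0.529, 0.2197, 0.1429]
ee_rot: [0.729, 0.684, -0.001, -0.001]
wrist_force: [0.2, 0.2, -0.9]
grip_width: 0.233
```

{"op": "play_rows", "data": {"delta_pos": [[0.05,-0.002,0],[0,0,0],[0,0,0],[0,0,0],[0,0,0],[0,0,0],[0,0,0],[0,0,0],[0,0,0],[0,0,0]], "roll": [0,-0.174,-0.174,-0.174,-0.174,-0.174,-0.174,-0.174,-0.174,-0.174]}}

```text
clock: 23.92
tool_pos: [0.5303, 0.2676, 0.1426]
ee_rot: [0.032, 1.0, -0.001, -0.001]
wrist_force: [-0.2, 0.3, -1.0]
grip_width: 0.24
```

{"op": "play_rows", "data": {"delta_pos": [[0,0,0],[0,0,0],[0,0,0]], "roll": [-0.174,-0.017,0]}}

```text
clock: 24.3
tool_pos: [0.5308, 0.2678, 0.1436]
ee_rot: [-0.06, 0.998, -0.0, -0.001]
wrist_force: [0.6, -0.3, -0.9]
grip_width: 0.239
```

```bash
python3 cap.py w_b3 wrist;  python3 -c "
from h import *;import pickle
s,c=pickle.load(open('w_b3.pkl','rb'));print(yawy(s),tf(s,np.array([.5236+.064*.122,.3317-.064*.9925,.0])-s['tool_pos']))"
```

```text
24.3 [0.53082478 0.26779685 0.14358538] [-5.97879833e-02  9.98210795e-01 -1.74753697e-04 -7.58190157e-04] [ 0.6336985  -0.302383   -0.92239815] 0.23912507404551026
96.8552999492897 [-0.00084512  0.00034788  0.14358417]
```

View pics/w_b3.png

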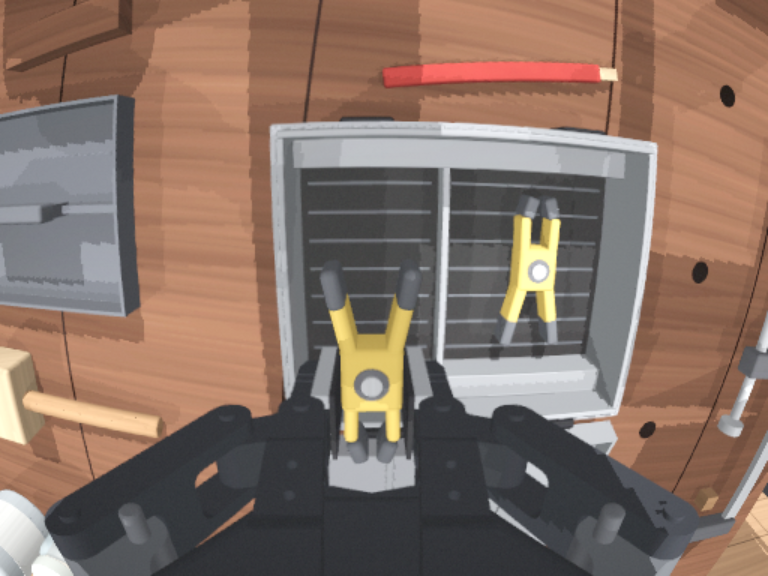

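{"op": "play_rows", "data": {"delta_pos": [[-0.001,0,0.03],[0,0,0.045],[0,0,0.045],[0,0,0.02],[0,0,0],[0,0,0]], "roll": [0,0,0,0,0,0]}}

```text
clock: 25.1
tool_pos: [0.5331, 0.2684, 0.0055]
ee_rot: [-0.061, 0.998, 0.0, 0.001]
wrist_force: [0.2, -0.3, -0.4]
grip_width: 0.238
```

{"op": "play_rows", "data": {"delta_pos": [[0,0,0.008],[0,0,0.004],[0,0,0],[0,0,0]], "roll": [0,0,0,0]}}

```text
clock: 25.6
tool_pos: [0.5324, 0.2681, -0.0073]
ee_rot: [-0.061, 0.998, 0.0, 0.0]
wrist_force: [0.1, -0.1, -1.2]
grip_width: 0.237
```

{"op": "play_rows", "data": {"delta_pos": [[0,0,0.003],[0,0,0],[0,0,0]], "roll": [0,0,0]}}

```text
clock: 25.98
tool_pos: [0.5323, 0.2681, -0.0105]
ee_rot: [-0.061, 0.998, 0.0, -0.0]
wrist_force: [0.9, -0.0, -0.6]
grip_width: 0.242
```

{"op": "play_rows", "data": {"delta_pos": [[0,0,0.002],[0,0,0],[0,0,0]], "roll": [0,0,0]}}

```text
clock: 26.35
tool_pos: [0.5325, 0.2682, -0.0123]
ee_rot: [-0.061, 0.998, 0.0, 0.0]
wrist_force: [-0.1, 0.3, 1.1]
grip_width: 0.236
```

{"op": "play_rows", "data": {"delta_pos": [[0,0,0.0005],[0,0,0],[0,0,0],[0,0,0],[0,0,0]], "roll": [0,0,0,0,0], "claw": 0.15}}

```text
clock: 26.98
tool_pos: [0.5325, 0.2708, -0.0124]
ee_rot: [-0.062, 0.998, 0.002, 0.001]
wrist_force: [-1.0, 7.7, 1.1]
grip_width: 0.423
```

{"op": "play_rows", "data": {"delta_pos": [[0,0,-0.02],[0,0,-0.04],[0,0,-0.05],[0,0,-0.05],[0,0,-0.03],[0,0,0],[0,0,0]], "roll": [0,0,0,0,0,0,0]}}

```text
clock: 27.85
tool_pos: [0.5318, 0.2679, 0.176]
ee_rot: [-0.061, 0.998, -0.0, -0.001]
wrist_force: [-0.7, 0.2, 0.4]
grip_width: 0.424
```

```bash
python3 cap.py w_b4 wrist;  python3 -c "
from h import *;import pickle
s,c=pickle.load(open('w_b4.pkl','rb'));print(yawy(s),tf(s,np.array([.5095,-.0205,.18])-s['tool_pos']))"
```

```text
27.85 [0.53177378 0.26791597 0.17597309] [-6.10852659e-02  9.98132333e-01 -1.44357466e-04 -6.44211677e-04] [-0.695603    0.17832843  0.40300063] 0.4239471557286008
97.00422575698936 [ 0.05728286 -0.28354829 -0.00389284]
```

View pics/w_b4.png

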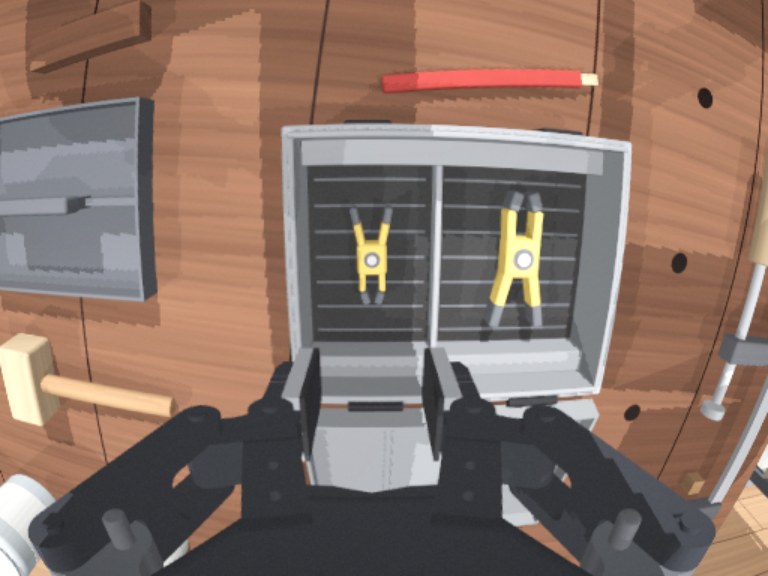

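{"op": "play_rows", "data": {"delta_pos": [[0.007,-0.034,0],[0.01,-0.05,0],[0.01,-0.05,0],[0.01,-0.05,0],[0.01,-0.05,0],[0.01,-0.05,0],[0,0,0],[0,0,0],[0,0,0],[0,0,0]], "roll": [0,0,0,0,0,0,0.17,0.17,0.17,0.17], "claw": -0.3}}

```text
clock: 29.15
tool_pos: [0.5092, -0.0207, 0.1751]
ee_rot: [0.278, 0.961, -0.0, -0.002]
wrist_force: [0.3, -0.3, 0.5]
grip_width: 0.65
```

{"op": "play_rows", "data": {"delta_pos": [[0,0,0],[0,0,0],[0,0,0],[0,0,0.03],[0,0,0.03],[0,0,0.01],[0,0,0],[0,0,0]], "roll": [0.17,0.17,0.17,0.17,0.17,0.1,0,0]}}

```text
clock: 30.15
tool_pos: [0.5102, -0.0207, 0.1067]
ee_rot: [0.684, 0.73, -0.0, -0.0]
wrist_force: [0.2, -0.6, -0.6]
grip_width: 0.648
```

```bash
python3 cap.py w_t2 wrist;  python3 -c "
from h import *;import pickle
s,c=pickle.load(open('w_t2.pkl','rb'));print(yawy(s),tf(s,np.array([.5095,-.0205,.01])-s['tool_pos']))"
```

```text
30.15 [ 0.51018994 -0.020718    0.10674366] [ 6.83883158e-01  7.29591464e-01 -1.51918041e-04 -3.13607333e-04] [ 0.23461895 -0.60327052 -0.63383419] 0.6476241189703521
3.7043240740383605 [ 0.00023796 -0.00061147  0.09674414]
```

View pics/w_t2.png

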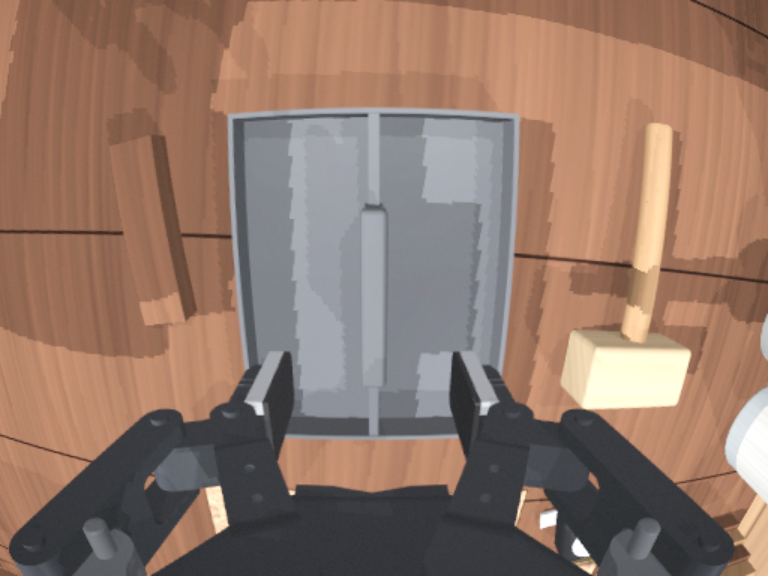

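```bash
cat > ana9.py <<'E'
from h import *;import pickle
s,c=pickle.load(open('w_t2.pkl','rb'))
g=lambda a:(np.array(a,float)+.5)/1.5-.5
p=wcast(s,c,g([(373,387),(374,207)]),.052);m=p.mean(0);print(p,m,tf(s,m-s['tool_pos']),np.linalg.norm(p[1]-p[0]))
d=p[1]-p[0];print(np.degrees(np.arctan2(d[1],d[0])))
b=wcast(s,c,g([(229,115),(520,115),(500,438),(248,438)]),.026);print(b,b.mean(0),tf(s,b.mean(0)-s['tool_pos']))
for i in range(4):
  d=b[(i+1)%4]-b[i];print(np.linalg.norm(d[:2]),np.degrees(np.arctan2(d[1],d[0])))
E
python3 ana9.py
```

```text
[[ 0.51291678 -0.07189203  0.052     ]
 [ 0.50667601  0.02852447  0.052     ]] [ 0.5097964  -0.02168378  0.052     ] [-0.00095201 -0.0004195   0.0547437 ] 0.10061023753265279
93.55629086269258
[[ 0.42171409  0.07509311  0.026     ]
 [ 0.58583004  0.08622406  0.026     ]
 [ 0.60513383 -0.12390418  0.026     ]
 [ 0.4302693  -0.13527521  0.026     ]] [ 0.51073681 -0.02446556  0.026     ] [-0.00379523  0.00035614  0.08074249]
0.16449298430367534 3.880068251101923
0.21101306545745122 -84.75115549573638
0.1752338589847192 -176.2794293206682
0.2105422086141545 92.32880882639323
```

{"op": "play_rows", "data": {"delta_pos": [[-0.001,0,0.03],[0,0,0.04],[0,0,0.02],[0,0,0],[0,0,0.007],[0,0,0]], "roll": [0,0,0,0,0,0]}}

```text
clock: 30.95
tool_pos: [0.511, -0.0218, 0.0106]
ee_rot: [0.684, 0.729, 0.0, 0.0]
wrist_force: [-0.2, 0.3, -0.0]
grip_width: 0.65
```

{"op": "play_rows", "data": {"delta_pos": [[0,0,0],[0,0,0],[0,0,0],[0,0,0],[0,0,0],[0,0,0],[0,0,0]], "roll": [0,0,0,0,0,0,0], "claw": 1}}

```text
clock: 31.82
tool_pos: [0.511, -0.0218, 0.0106]
ee_rot: [0.684, 0.729, 0.0, 0.0]
wrist_force: [-0.5, 0.9, 5.7]
grip_width: 0.148
```

```bash
python3 cap.py s_t3 side; python3 cap.py w_t3 wrist; python3 - <<'E'
import pickle,cv2
s,c=pickle.load(open('s_t3.pkl','rb'));cv2.imwrite('pics/z4.png',cv2.resize(c['img'][120:270,180:330],None,fx=4,fy=4,interpolation=cv2.INTER_CUBIC))
E
```

```text
31.825 [ 0.51095442 -0.02178451  0.0106499 ] [6.84456830e-01 7.29053148e-01 3.65075028e-04 4.70353849e-04] [-0.48773687  0.92288289  5.74955472] 0.14794433104600246
31.875 [ 0.51092374 -0.02178159  0.01065308] [6.84477237e-01 7.29034009e-01 3.65761730e-04 4.36882287e-04] [ 0.01739192 -0.04782691  5.14846808] 0.14833275164872944
```

View pics/z4.png

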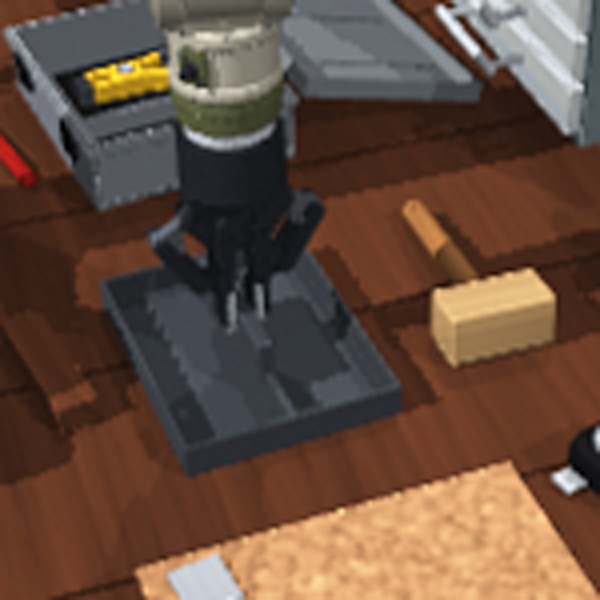

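View pics/w_t3.png

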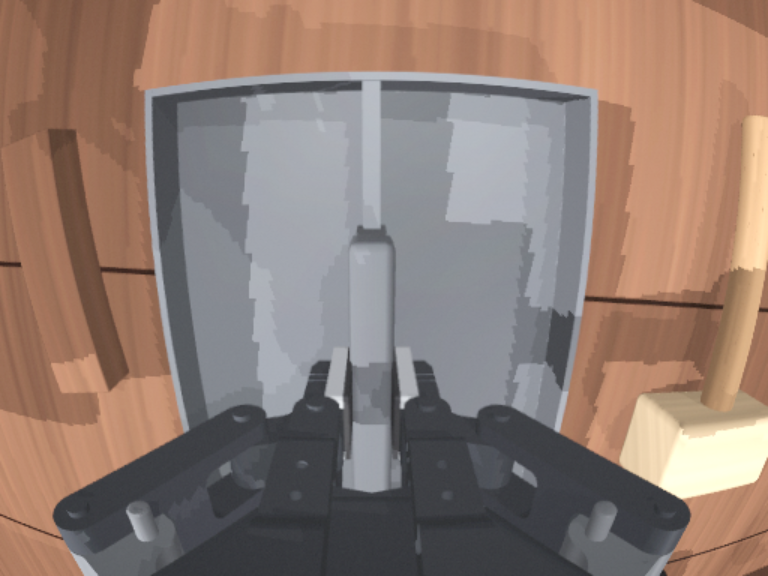

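{"op": "play_rows", "data": {"delta_pos": [[0,0,-0.01],[0,0,-0.02],[0,0,-0.03],[0,0,-0.04],[0,0,-0.03],[0,0,-0.01],[0,0,0],[0,0,0]], "roll": [0,0,0,0,0,0,0,0]}}

```text
clock: 32.92
tool_pos: [0.5094, -0.0215, 0.1485]
ee_rot: [0.684, 0.729, -0.001, -0.001]
wrist_force: [-0.2, 0.4, -1.4]
grip_width: 0.147
```

```bash
python3 cap.py w_t4 wrist; python3 cap.py s_t4 side; python3 -c "
from h import *;import pickle
s,c=pickle.load(open('w_t4.pkl','rb'));print(yawy(s),tf(s,np.array([.5236,.3317,.15])-s['tool_pos']))"
```

```text
32.925 [ 0.50936741 -0.02154359  0.14846826] [ 6.84483965e-01  7.29026682e-01 -6.75125634e-04 -1.15836366e-03] [-0.18812348  0.40167332 -1.35864702] 0.14729847054446296
32.975 [ 0.50931653 -0.02155989  0.14838522] [ 0.68450455  0.72900712 -0.00075434 -0.00125043] [ 0.52253448  0.94843433 -2.5477348 ] 0.14511594182679718
3.6098846878428934 [ 0.35164773  0.03644146 -0.00135649]
```

View pics/w_t4.png

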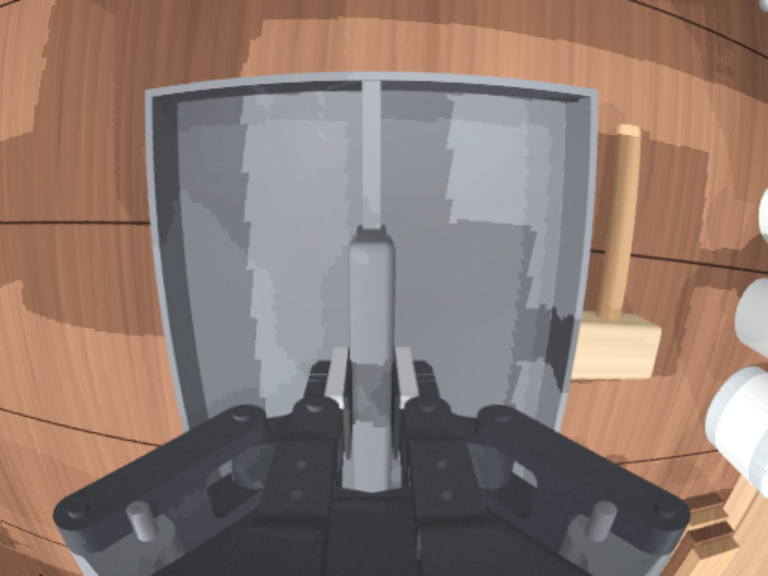

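View pics/s_t4.png

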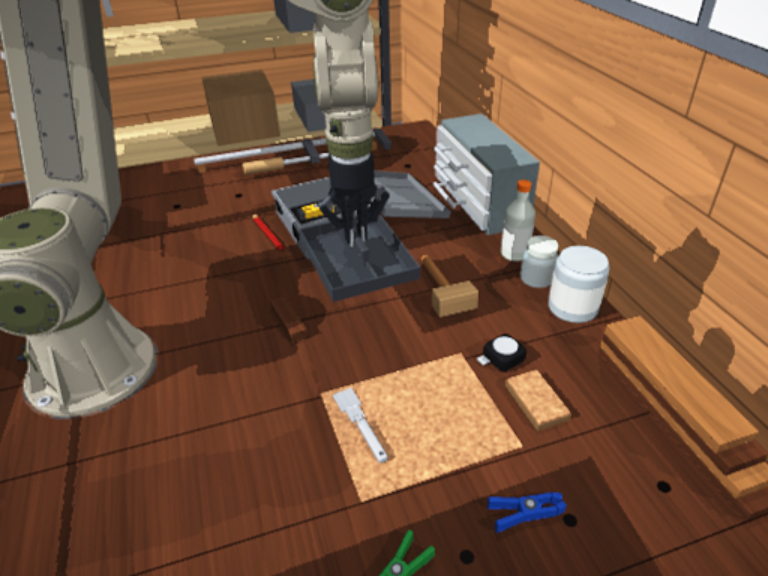

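```bash
cat > ana10.py <<'E'
from h import *;import pickle
s,c=pickle.load(open('w_t3.pkl','rb'))
g=lambda a:(np.array(a,float)+.5)/1.5-.5
b=wcast(s,c,g([(145,90),(599,90)]),.026)
for q in b: print(tf(s,q-s['tool_pos']))
p=wcast(s,c,g([(371.5,238)]),.052);print(tf(s,p[0]-s['tool_pos']))
E
python3 ana10.py
```

```text
[ 0.10328084 -0.08429471 -0.01545637]
[ 0.10359681  0.08162478 -0.0152687 ]
[ 0.0505656  -0.00153812 -0.04135557]
```

{"op": "play_rows", "data": {"delta_pos": [[0.025,0.003,0],[0.04,0.004,0],[0.045,0.005,0],[0.045,0.005,0],[0.045,0.005,0],[0.045,0.005,0],[0.045,0.005,0],[0.04,0.004,0],[0.022,0.002,0],[0,0,0]], "roll": [0,0,0,0,0,0,0,0,0,-0.03]}}

```text
clock: 34.28
tool_pos: [0.5257, 0.3329, 0.1489]
ee_rot: [0.672, 0.74, -0.001, -0.0]
wrist_force: [-0.1, -0.5, -1.6]
grip_width: 0.152
```

{"op": "play_rows", "data": {"delta_pos": [[0,0,0],[0,0,0],[0,0,0]], "roll": [-0.03,0,0]}}

```text
clock: 34.65
tool_pos: [0.5264, 0.331, 0.1502]
ee_rot: [0.663, 0.749, 0.0, 0.0]
wrist_force: [-0.1, -0.6, -1.4]
grip_width: 0.145
```

```bash
python3 cap.py w_t5 wrist; python3 -c "
from h import *;import pickle
s,c=pickle.load(open('w_t5.pkl','rb'));print(yawy(s),tf(s,np.array([.5249,.3318,.15])-s['tool_pos']))"
```

```text
34.65 [0.52644087 0.33103126 0.15022854] [6.62875146e-01 7.48729943e-01 9.34214387e-05 6.34624640e-05] [-0.09858096 -0.55006665 -1.38358397] 0.14526551048676173
6.96096281987768 [ 0.00094981 -0.0014364   0.00022825]
```

View pics/w_t5.png

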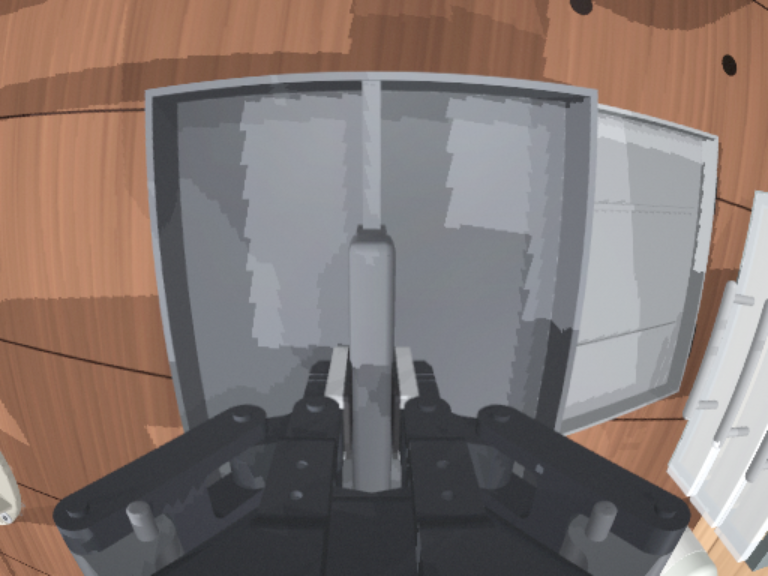

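{"op": "play_rows", "data": {"delta_pos": [[0.001,-0.001,0.02],[0,0,0.025],[0,0,0.02],[0,0,0.007],[0,0,0],[0,0,0]], "roll": [0,0,0,0,0,0]}}

```text
clock: 35.45
tool_pos: [0.5258, 0.3331, 0.0791]
ee_rot: [0.662, 0.749, 0.001, 0.0]
wrist_force: [0.7, 0.2, -1.6]
grip_width: 0.147
```

```bash
python3 cap.py w_t6 wrist; python3 cap.py t_t6 top; python3 cap.py s_t6 side; python3 - <<'E'
import pickle,cv2
s,c=pickle.load(open('s_t6.pkl','rb'));a=cv2.resize(c['img'][90:190,160:300],(560,400),interpolation=cv2.INTER_CUBIC)
cv2.imwrite('pics/z5.png',a)
E
```

```text
35.45 [0.52580999 0.33307766 0.07909842] [6.62364286e-01 7.49181396e-01 8.21903485e-04 3.37119414e-04] [ 0.6639416   0.16479684 -1.55832261] 0.14693697407334833
35.5 [0.52587994 0.33311667 0.07918454] [6.62345912e-01 7.49197487e-01 9.36853859e-04 3.74870640e-04] [-0.30444788  0.11268812 -0.50129749] 0.14553426059229857
35.55 [0.52580434 0.33314596 0.07913401] [6.62332684e-01 7.49209214e-01 9.16442444e-04 3.59991506e-04] [-0.06795899  0.72987441 -0.06241592] 0.14589119254527697
```

View pics/w_t6.png

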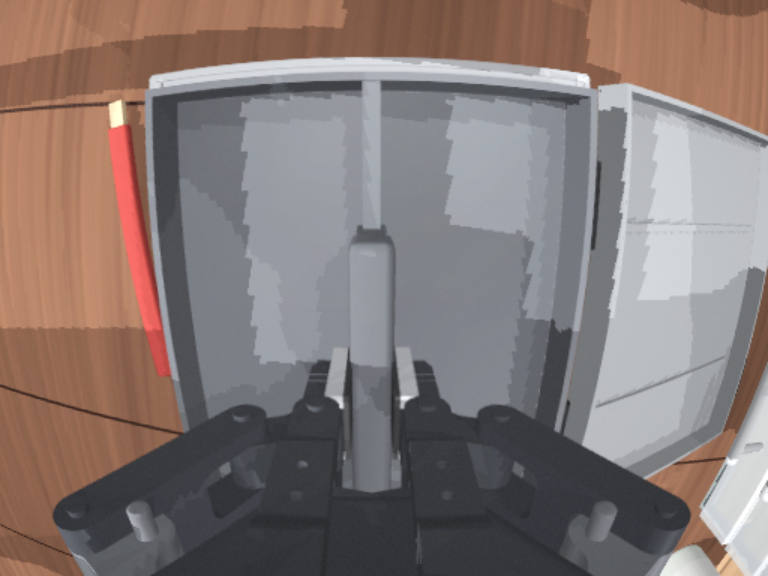

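View pics/z5.png

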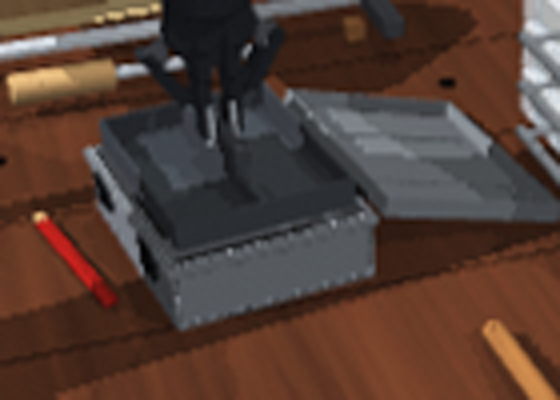

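```bash
cat > ana11.py <<'E'
from h import *;import pickle
s,c=pickle.load(open('w_t6.pkl','rb'))
g=lambda a:(np.array(a,float)+.5)/1.5-.5
b=wcast(s,c,g([(150,77),(589,75),(370,58)]),.064)
for q in b: print(q,tf(s,q-s['tool_pos']))
b=wcast(s,c,g([(145,90),(599,90)]),s['tool_pos'][2]+.0154)
for q in b: print(q,tf(s,q-s['tool_pos']))
print(tf(s,np.array([.5249,.3318,.15])-s['tool_pos']))
E
python3 ana11.py
```

```text
[0.41413927 0.43526337 0.064     ] [ 0.11509158 -0.09833179  0.01500061]
[0.60417785 0.4596766  0.064     ] [0.11603216 0.09326591 0.01532268]
[0.50948574 0.44750328 0.064     ] [ 0.11555482 -0.00220415  0.01516219]
[0.42948781 0.42533491 0.09449842] [ 0.10337483 -0.08426447 -0.01548109]
[0.59414012 0.44600194 0.09449842] [ 0.10370846  0.08167925 -0.01520243]
[-0.00111513 -0.00094072 -0.07090392]
```

{"op": "play_rows", "data": {"delta_pos": [[0,-0.001,0.008],[0,0,0.01],[0,0,0.008],[0,0,0],[0,0,0]], "roll": [0,0,0,0,0]}}

```text
clock: 36.22
tool_pos: [0.5241, 0.3327, 0.052]
ee_rot: [0.662, 0.749, -0.0, -0.0]
wrist_force: [-0.3, -0.6, -1.6]
grip_width: 0.144
```

{"op": "play_rows", "data": {"delta_pos": [[0,0,0.005],[0,0,0],[0,0,0]], "roll": [0,0,0]}}

```text
clock: 36.6
tool_pos: [0.5241, 0.3327, 0.0471]
ee_rot: [0.662, 0.749, 0.0, -0.0]
wrist_force: [-0.5, -0.1, -2.3]
grip_width: 0.148
```

{"op": "play_rows", "data": {"delta_pos": [[0,0,0.002],[0,0,0],[0,0,0]], "roll": [0,0,0]}}

```text
clock: 36.98
tool_pos: [0.5241, 0.3327, 0.045]
ee_rot: [0.662, 0.749, 0.0, -0.0]
wrist_force: [-0.6, 0.7, -1.9]
grip_width: 0.15
```

{"op": "play_rows", "data": {"delta_pos": [[0,0,0.001],[0,0,0],[0,0,0]], "roll": [0,0,0]}}

```text
clock: 37.35
tool_pos: [0.5242, 0.3328, 0.0447]
ee_rot: [0.662, 0.749, 0.0, 0.0]
wrist_force: [-2.9, -1.3, 6.2]
grip_width: 0.142
```

{"op": "play_rows", "data": {"delta_pos": [[0,0,0.0007],[0,0,0],[0,0,0]], "roll": [0,0,0]}}

```text
clock: 37.72
tool_pos: [0.5243, 0.3328, 0.0447]
ee_rot: [0.662, 0.749, 0.001, 0.0]
wrist_force: [-3.2, -1.9, 8.6]
grip_width: 0.15
```

{"op": "play_rows", "data": {"delta_pos": [[0,0,-0.0005],[0,0,0],[0,0,0],[0,0,0],[0,0,0]], "roll": [0,0,0,0,0], "claw": 0.2}}

```text
clock: 38.35
tool_pos: [0.5241, 0.3327, 0.0437]
ee_rot: [0.662, 0.749, -0.0, -0.0]
wrist_force: [-0.1, 0.1, -0.1]
grip_width: 0.4
```

{"op": "play_rows", "data": {"delta_pos": [[0,0,-0.02],[0,0,-0.04],[0,0,-0.05],[0,0,-0.03],[0,0,0],[0,0,0]], "roll": [0,0,0,0,0,0]}}

```text
clock: 39.1
tool_pos: [0.5237, 0.3326, 0.183]
ee_rot: [0.662, 0.749, -0.0, -0.0]
wrist_force: [0.2, -0.5, 0.1]
grip_width: 0.405
```

```bash
python3 cap.py w_t7 wrist; python3 cap.py s_t7 side; python3 - <<'E'
import pickle,cv2
s,c=pickle.load(open('s_t7.pkl','rb'));a=cv2.resize(c['img'][90:190,160:300],(560,400),interpolation=cv2.INTER_CUBIC)
cv2.imwrite('pics/z6.png',a)
from h import *
s,c=pickle.load(open('w_t7.pkl','rb'));print(yawy(s),tf(s,np.array([.4305,-.3318,.2])-s['tool_pos']))
E
```

```text
39.1 [0.52372492 0.33256015 0.18304649] [ 6.62296877e-01  7.49241389e-01 -3.84540987e-04 -2.00874640e-04] [ 0.20725764 -0.48885499  0.1271338 ] 0.40451070686501367
39.15 [0.52334735 0.33235332 0.18239363] [ 6.62322701e-01  7.49217865e-01 -1.00153613e-03 -4.75553635e-04] [0.28750617 0.39555965 0.02205319] 0.40278358836172395
7.04942185096477 [-0.64790045 -0.17406832 -0.0166719 ]
```

View pics/w_t7.png

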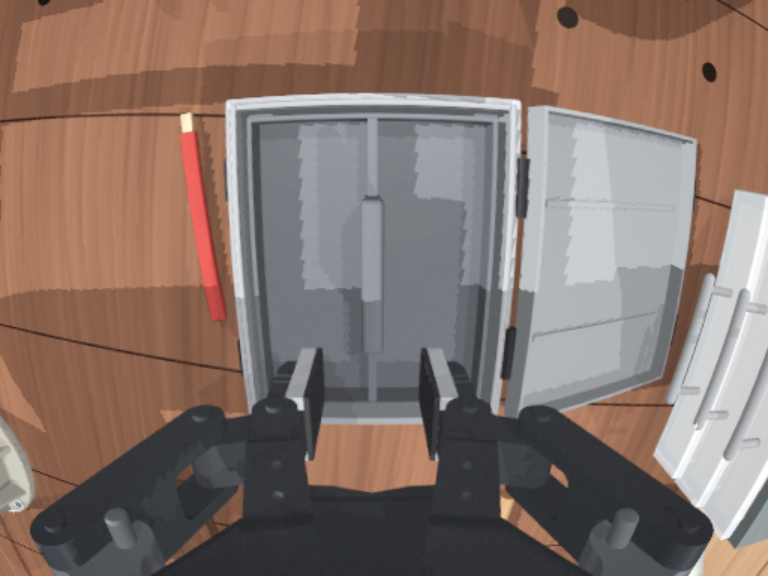

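View pics/z6.png

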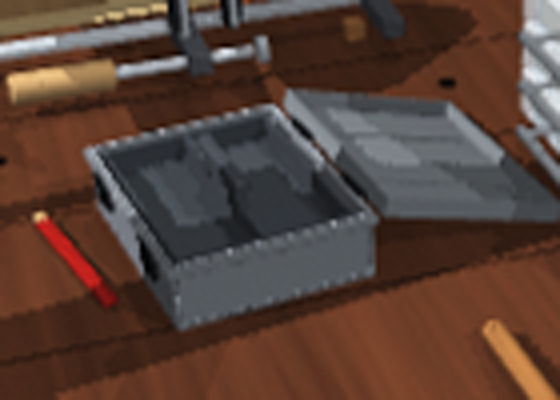

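{"op": "play_rows", "data": {"delta_pos": [[-0.035,-0.009,0],[-0.058,-0.015,0],[-0.058,-0.015,0],[-0.058,-0.015,0],[-0.058,-0.015,0],[-0.058,-0.015,0],[-0.058,-0.015,0],[-0.058,-0.015,0],[-0.058,-0.015,0],[-0.058,-0.015,0]], "roll": [0,0,0,0,0,0,0,0,0,0], "claw": 0}}

```text
clock: 40.45
tool_pos: [0.4484, -0.2392, 0.1826]
ee_rot: [0.662, 0.749, 0.0, -0.001]
wrist_force: [1.0, -0.6, -1.4]
grip_width: 0.497
```

{"op": "play_rows", "data": {"delta_pos": [[-0.058,-0.015,0],[-0.052,-0.012,0.02],[0,0,0.04],[0,0,0.02],[0,0,0],[0,0,0]], "roll": [0,0,0,0.02,0,0]}}

```text
clock: 41.2
tool_pos: [0.4363, -0.3502, 0.104]
ee_rot: [0.67, 0.743, 0.0, -0.0]
wrist_force: [0.1, 0.8, 1.0]
grip_width: 0.499
```

```bash
python3 cap.py w_s1 wrist
```

```text
41.2 [ 0.4363459  -0.35015951  0.10401058] [ 6.69549492e-01  7.42767442e-01  4.57962719e-05 -6.24566958e-05] [0.14484963 0.75039177 1.00551301] 0.4988132598616802
```

View pics/w_s1.png

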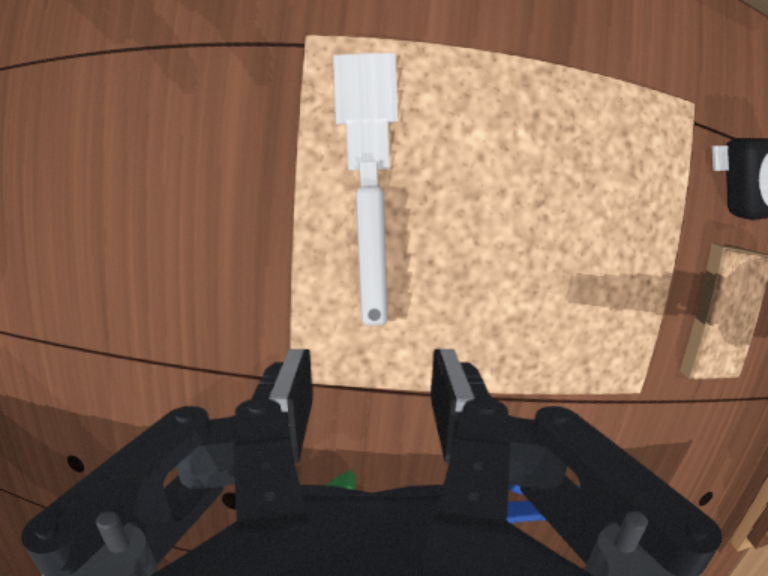

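```bash
cat > ana12.py <<'E'
from h import *;import pickle
s,c=pickle.load(open('w_s1.pkl','rb'))
g=lambda a:(np.array(a,float)+.5)/1.5-.5
p=wcast(s,c,g([(374,325),(370,188),(386,255),(359,255)]),.017);print(p.round(4).tolist())
q=wcast(s,c,g([(364,54),(334,88),(397,88)]),.005);print(q.round(4).tolist())
d=p[1]-p[0];print('handle',np.linalg.norm(d),np.degrees(np.arctan2(d[1],d[0])), 'w',np.linalg.norm(p[2]-p[3]),'bw',np.linalg.norm(q[1]-q[2]))
d=q[0]-p[0];d[2]=0;print(np.linalg.norm(d),np.degrees(np.arctan2(d[1],d[0])));u=d/np.linalg.norm(d)
G=p[0]+.023*u;print(yawy(s),G,tf(s,G-s['tool_pos']))
E
python3 ana12.py
```

```text
[[0.4391, -0.3758, 0.017], [0.4281, -0.2938, 0.017], [0.4414, -0.3317, 0.017], [0.4258, -0.3333, 0.017]]
[[0.4161, -0.2139, 0.005], [0.4008, -0.2366, 0.005], [0.4376, -0.2329, 0.005]]
handle 0.08281382688550967 97.65951122544938 w 0.015767861045692777 bw 0.03696140982046833
0.1635342993111335 98.08918342872707
5.935392016870085 [ 0.43588484 -0.35307303  0.017     ] [-0.00286363 -0.0007585   0.08701015]
```

{"op": "play_rows", "data": {"delta_pos": [[-0.003,-0.001,0.03],[0,0,0.04],[0,0,0.035],[0,0,0.005],[0,0,0],[0,0,0]], "roll": [-0.033,0,0,0,0,0]}}

```text
clock: 42.0
tool_pos: [0.4368, -0.3546, -0.0042]
ee_rot: [0.657, 0.754, -0.0, 0.002]
wrist_force: [-0.2, -0.3, -0.2]
grip_width: 0.499
```

{"op": "play_rows", "data": {"delta_pos": [[0,0,0.007],[0,0,0],[0,0,0]], "roll": [0,0,0]}}

```text
clock: 42.38
tool_pos: [0.4355, -0.3533, -0.0132]
ee_rot: [0.657, 0.754, 0.0, 0.0]
wrist_force: [-0.0, 0.4, 0.2]
grip_width: 0.499
```

{"op": "play_rows", "data": {"delta_pos": [[0,0,0],[0,0,0],[0,0,0],[0,0,0],[0,0,0],[0,0,0]], "roll": [0,0,0,0,0,0], "claw": 1}}

```text
clock: 43.12
tool_pos: [0.4358, -0.3535, -0.0129]
ee_rot: [0.657, 0.754, 0.0, 0.0]
wrist_force: [0.5, 1.1, 5.8]
grip_width: 0.163
```

{"op": "play_rows", "data": {"delta_pos": [[0,0,-0.015],[0,0,-0.03],[0,0,-0.04],[0,0,-0.05],[0,0,-0.04],[0,0,-0.02],[0,0,0],[0,0,0]], "roll": [0,0,0,0,0,0,0,0]}}

```text
clock: 44.12
tool_pos: [0.4349, -0.3528, 0.1807]
ee_rot: [0.657, 0.753, 0.0, -0.001]
wrist_force: [0.3, 1.0, -1.5]
grip_width: 0.163
```

```bash
python3 cap.py w_s2 wrist; python3 cap.py s_s2 side;python3 - <<'E'
import pickle
from h import *
s,c=pickle.load(open('s_s2.pkl','rb'));cv2.imwrite('pics/z7.png',cv2.resize(c['img'][180:310,180:340],None,fx=4,fy=4,interpolation=cv2.INTER_CUBIC))
s,c=pickle.load(open('w_s2.pkl','rb'))
C=np.array([.5236,.3317,0]);ux=np.array([.9925,.122,0]);uy=np.array([-.122,.9925,0])
T=C-.045*ux-.064*uy+[0,0,.18];print(T,yawy(s),tf(s,T-s['tool_pos']))
E
```

```text
44.125 [ 0.43494414 -0.35278563  0.18069069] [ 6.57458925e-01  7.53489804e-01  1.14284674e-04 -9.29655368e-04] [ 0.25683623  0.99472539 -1.45287658] 0.1627451804784798
44.175 [ 0.43478845 -0.35257558  0.18028001] [ 6.57420684e-01  7.53522489e-01  1.49500226e-04 -1.37082070e-03] [-0.49484886  0.51526535 -1.09439056] 0.16271981641251457
[0.4867455 0.26269   0.18     ] 7.78727747401668 [0.60277925 0.13471852 0.00148428]
```

View pics/w_s2.png

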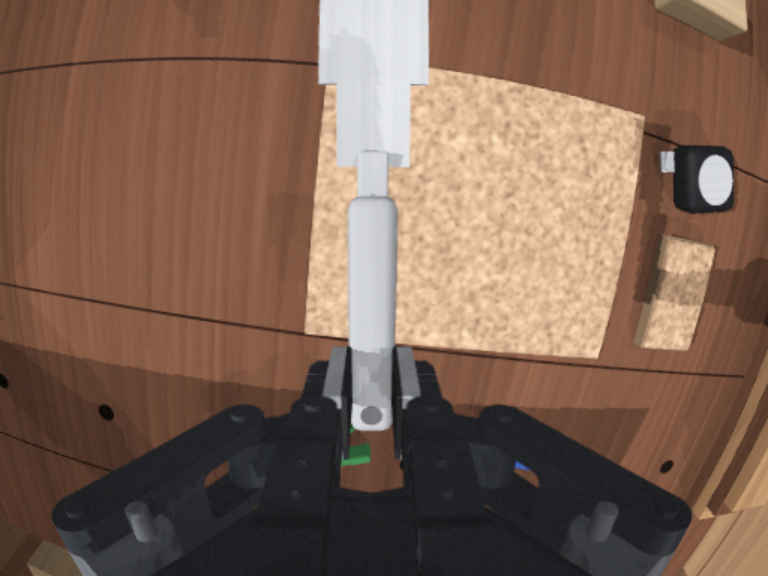

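View pics/z7.png

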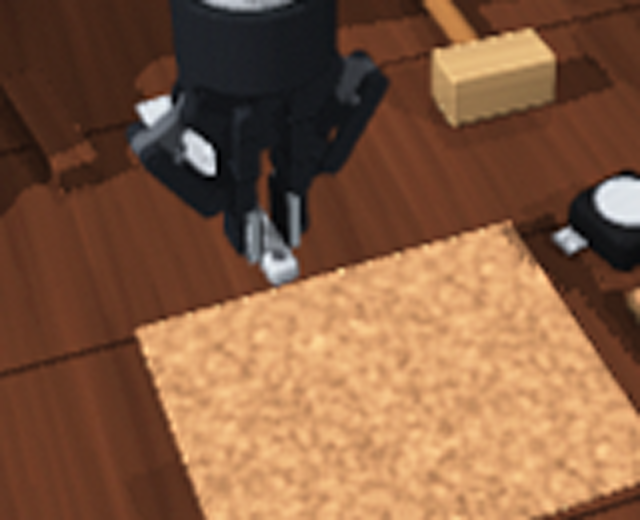

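```bash
python3 - <<'E'
from h import *;import pickle
s,c=pickle.load(open('w_s2.pkl','rb'))
g=lambda a:(np.array(a,float)+.5)/1.5-.5
for z in (-.034,-.030,-.026): print(z,[tf(s,q-s['tool_pos']).round(4).tolist() for q in wcast(s,c,g([(372,197),(371,430)]),s['tool_pos'][2]-z)])
for z in (-.025,-.018,-.01): 
  q=wcast(s,c,g([(319,83),(428,83),(372,83)]),s['tool_pos'][2]-z);print(z,np.linalg.norm(q[0]-q[1]),[tf(s,a-s['tool_pos']).round(4).tolist() for a in q])
E
```

```text
-0.034 [[0.0619, -0.0014, -0.0339], [-0.0195, -0.0016, -0.034]]
-0.03 [[0.0616, -0.0014, -0.0299], [-0.0223, -0.0016, -0.03]]
-0.026 [[0.0612, -0.0014, -0.0259], [-0.025, -0.0016, -0.026]]
-0.025 0.034360748990593375 [[0.0982, -0.0181, -0.0248], [0.0983, 0.0162, -0.0249], [0.0979, -0.0014, -0.0248]]
-0.018 0.03604479926152283 [[0.0994, -0.0189, -0.0178], [0.0995, 0.0171, -0.0179], [0.0991, -0.0014, -0.0178]]
-0.01 0.03796942814258506 [[0.1009, -0.0199, -0.0098], [0.1009, 0.0181, -0.0099], [0.1005, -0.0014, -0.0098]]
```

{"op": "play_rows", "data": {"delta_pos": [[0.035,0.008,0],[0.055,0.012,0],[0.058,0.013,0],[0.058,0.013,0],[0.058,0.013,0],[0.058,0.013,0],[0.058,0.013,0],[0.058,0.013,0],[0.058,0.013,0],[0.058,0.013,0]], "roll": [0,0,0,0,0,0,0,0,0,0]}}

```text
clock: 45.48
tool_pos: [0.4825, 0.2142, 0.1807]
ee_rot: [0.657, 0.754, -0.001, -0.0]
wrist_force: [0.8, -0.8, -0.9]
grip_width: 0.16
```

{"op": "play_rows", "data": {"delta_pos": [[0.035,0.008,0],[0.014,0.003,0],[0,0,0.03],[0,0,0.02],[0,0,0],[0,0,0]], "roll": [0,0.014,0,0,0,0]}}

```text
clock: 46.22
tool_pos: [0.4876, 0.2623, 0.1319]
ee_rot: [0.663, 0.749, -0.0, -0.0]
wrist_force: [-0.3, -0.5, -0.3]
grip_width: 0.158
```

```bash
python3 cap.py w_s3 wrist; python3 - <<'E'
import pickle
from h import *
s,c=pickle.load(open('w_s3.pkl','rb'))
C=np.array([.5236,.3317,0]);ux=np.array([.9925,.122,0]);uy=np.array([-.122,.9925,0])
T=C-.045*ux-.064*uy+[0,0,.021];print(T,yawy(s),tf(s,T-s['tool_pos']))
E
```

```text
46.225 [0.48755109 0.26234202 0.13194804] [ 6.62725563e-01  7.48862341e-01 -1.17989983e-04 -9.37286483e-05] [-0.31008584 -0.47796247 -0.333593  ] 0.15811146082298672
[0.4867455 0.26269   0.021    ] 6.983853797662709 [ 0.00044512 -0.00072391  0.11094826]
```

View pics/w_s3.png

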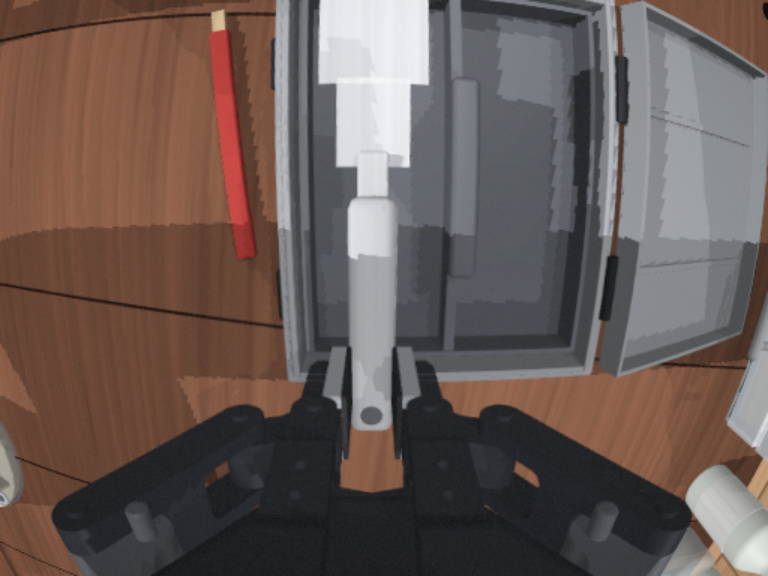

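```bash
python3 - <<'E'
from h import *;import pickle
s,c=pickle.load(open('w_s3.pkl','rb'))
g=lambda a:(np.array(a,float)+.5)/1.5-.5
print([tf(s,q-s['tool_pos']).round(4).tolist() for q in wcast(s,c,g([(465.5,79),(465,275)]),.086)])
print('partition end',[tf(s,q-s['tool_pos']).round(4).tolist() for q in wcast(s,c,g([(448,345),(447,352)]),.060)])
print('floor corners',[tf(s,q-s['tool_pos']).round(4).tolist() for q in wcast(s,c,g([(319,338),(443,337)]),.037)])
E
```

```text
[[0.1138, 0.0431, 0.0459], [0.0168, 0.0455, 0.0459]]
partition end [[-0.0329, 0.0439, 0.0719], [-0.0374, 0.0435, 0.0719]]
floor corners [[-0.038, -0.0351, 0.095], [-0.0373, 0.0446, 0.0949]]
```

{"op": "play_rows", "data": {"delta_pos": [[0,0,0.025],[0,0,0.035],[0,0,0.025],[0,0,0.008],[0,0,0],[0,0,0]], "roll": [0,0,0,0,0,0]}}

```text
clock: 47.02
tool_pos: [0.4887, 0.2628, 0.0403]
ee_rot: [0.663, 0.749, 0.001, 0.001]
wrist_force: [1.2, -0.3, -1.1]
grip_width: 0.16
```

{"op": "play_rows", "data": {"delta_pos": [[0,0,0.008],[0,0,0.004],[0,0,0],[0,0,0]], "roll": [0,0,0,0]}}

```text
clock: 47.52
tool_pos: [0.4875, 0.2624, 0.0268]
ee_rot: [0.663, 0.749, 0.0, -0.0]
wrist_force: [0.0, 0.1, -1.8]
grip_width: 0.159
```

{"op": "play_rows", "data": {"delta_pos": [[0,0,0.003],[0,0,0],[0,0,0]], "roll": [0,0,0]}}

```text
clock: 47.9
tool_pos: [0.4875, 0.2624, 0.0238]
ee_rot: [0.663, 0.749, 0.0, -0.0]
wrist_force: [0.5, -0.2, -0.8]
grip_width: 0.161
```

{"op": "play_rows", "data": {"delta_pos": [[0,0,0.002],[0,0,0],[0,0,0]], "roll": [0,0,0]}}

```text
clock: 48.28
tool_pos: [0.4875, 0.2624, 0.0218]
ee_rot: [0.663, 0.749, 0.0, -0.0]
wrist_force: [0.9, -0.1, -1.2]
grip_width: 0.161
```

{"op": "play_rows", "data": {"delta_pos": [[0,0,0.001],[0,0,0],[0,0,0]], "roll": [0,0,0]}}

```text
clock: 48.65
tool_pos: [0.4876, 0.2625, 0.0211]
ee_rot: [0.663, 0.749, 0.0, 0.0]
wrist_force: [-1.0, -0.9, 2.6]
grip_width: 0.161
```

```bash
python3 cap.py w_s4 wrist; python3 cap.py s_s4 side; python3 - <<'E'
import pickle,cv2
s,c=pickle.load(open('s_s4.pkl','rb'));a=cv2.resize(c['img'][90:190,160:300],(560,400),interpolation=cv2.INTER_CUBIC)
cv2.imwrite('pics/z8.png',a)
E
```

```text
48.65 [0.48764286 0.26246145 0.02111262] [6.62687282e-01 7.48896200e-01 2.02353949e-04 8.53687890e-05] [-0.98280965 -0.87852656  2.62246724] 0.16129304143969836
48.7 [0.48766456 0.26246337 0.02113289] [6.62689176e-01 7.48894517e-01 2.18826041e-04 9.86219061e-05] [-0.79198405  0.22296145  4.23888434] 0.1584087757038682
```

View pics/w_s4.png

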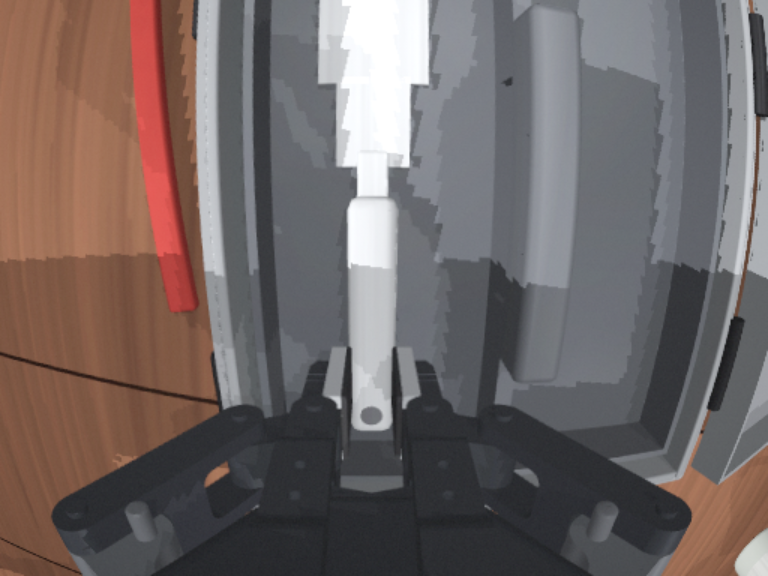

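View pics/z8.png

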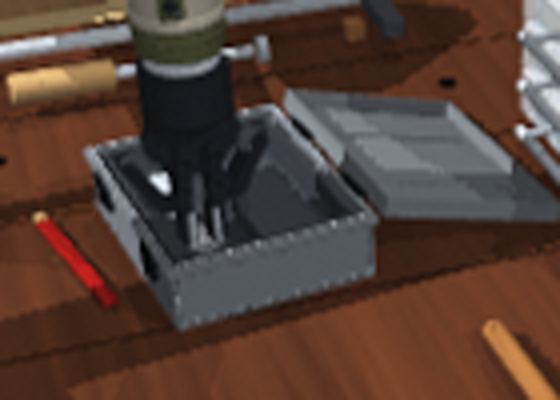

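In contact with the tray floor exactly where expected (0.021). Release gently and retreat.

{"op": "play_rows", "data": {"delta_pos": [[0,0,0],[0,0,0],[0,0,0],[0,0,0],[0,0,0]], "roll": [0,0,0,0,0], "claw": 0.35}}

```text
clock: 49.38
tool_pos: [0.4875, 0.2624, 0.0208]
ee_rot: [0.663, 0.749, 0.0, -0.0]
wrist_force: [0.2, 0.7, 0.1]
grip_width: 0.322
```

{"op": "play_rows", "data": {"delta_pos": [[0,0,-0.015],[0,0,-0.03],[0,0,-0.05],[0,0,-0.05],[-0.03,0,-0.03],[-0.05,0,0],[-0.05,0,0],[0,0,0],[0,0,0]], "roll": [0,0,0,0,0,0,0,0,0]}}

```text
clock: 50.5
tool_pos: [0.5034, 0.1335, 0.1966]
ee_rot: [0.663, 0.749, 0.001, 0.0]
wrist_force: [-1.6, 0.8, -0.0]
grip_width: 0.328
```

```bash
python3 cap.py w_f wrist; python3 cap.py s_f side; python3 cap.py t_f top
```

```text
50.5 [0.50344506 0.13351241 0.19657177] [6.62959002e-01 7.48655523e-01 5.06642187e-04 1.18394872e-04] [-1.59436152  0.79284195 -0.02121909] 0.32764285222450085
50.55 [0.50330336 0.13404093 0.1963419 ] [6.62509116e-01 7.49053744e-01 3.97376807e-04 2.30961466e-05] [ 0.07201808 -0.21458458  1.03374143] 0.32498490469195657
50.6 [0.50321042 0.13432103 0.19616559] [ 6.62233416e-01  7.49297557e-01  2.72163763e-04 -2.00632671e-05] [0.30726172 0.43130817 0.34420696] 0.3245633315502012
```

View pics/w_f.png

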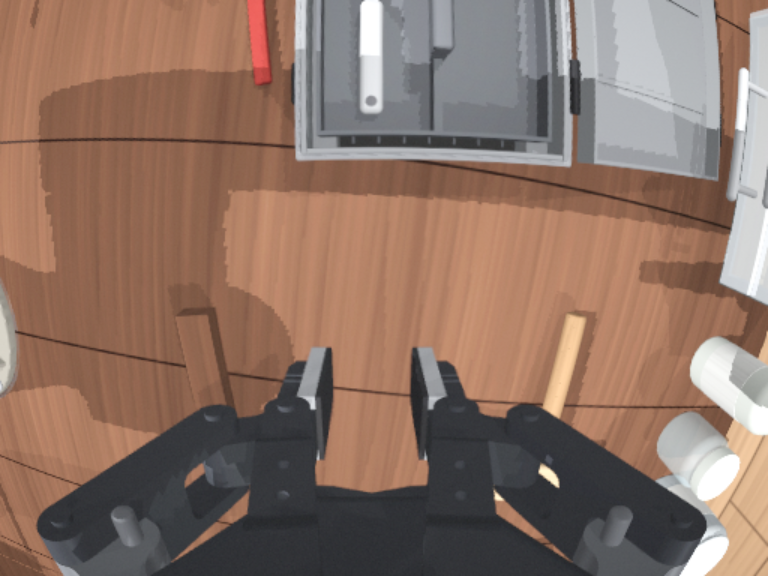

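View pics/s_f.png

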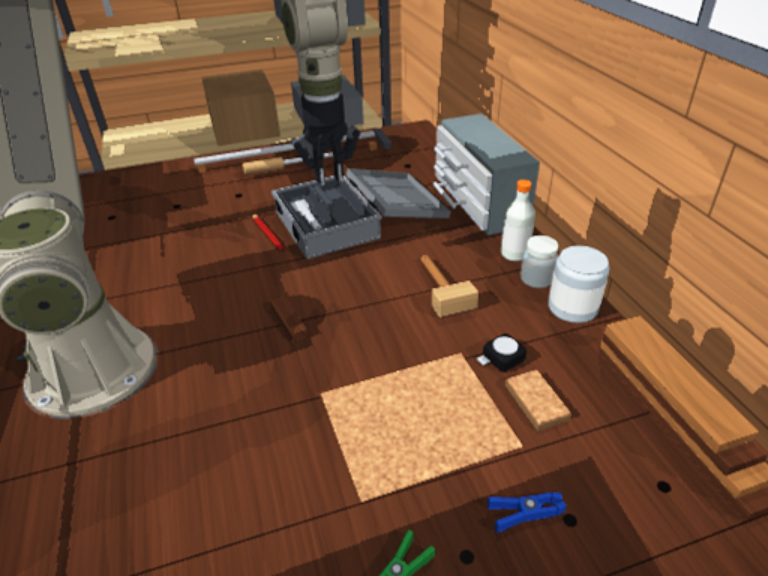

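View pics/t_f.png

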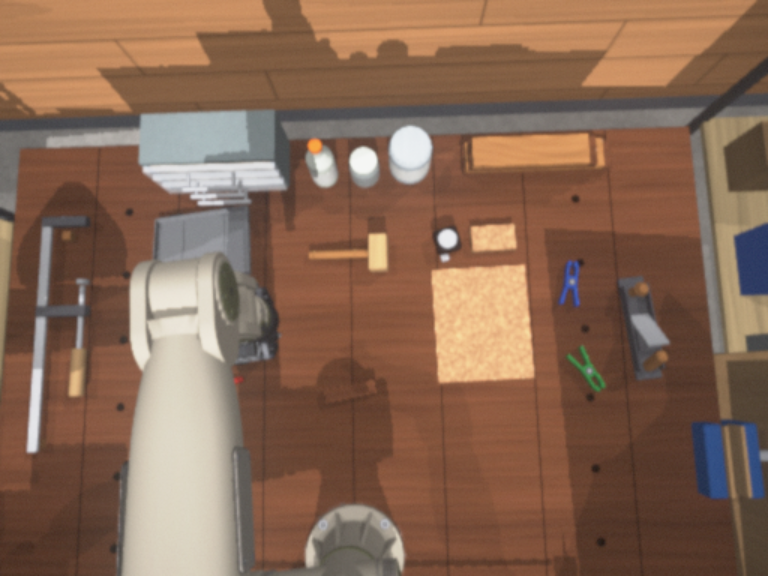

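{"op": "play_rows", "data": {"delta_pos": [[0.04,0.01,-0.02],[0.05,0.01,-0.02],[0.05,0.01,0],[0.03,0.005,0],[0,0,0],[0,0,0]], "roll": [0,0,0,0,0,0]}}

```text
clock: 51.4
tool_pos: [0.5168, 0.3067, 0.2355]
ee_rot: [0.662, 0.749, -0.0, -0.0]
wrist_force: [0.6, -0.6, -0.1]
grip_width: 0.327
```

```bash
python3 cap.py w_g wrist
```

```text
51.4 [0.51676151 0.3066793  0.23549001] [ 6.62162314e-01  7.49360298e-01 -4.57217965e-04 -6.75982283e-05] [ 0.60566277 -0.5682723  -0.10058605] 0.3265445033468198
```

View pics/w_g.png

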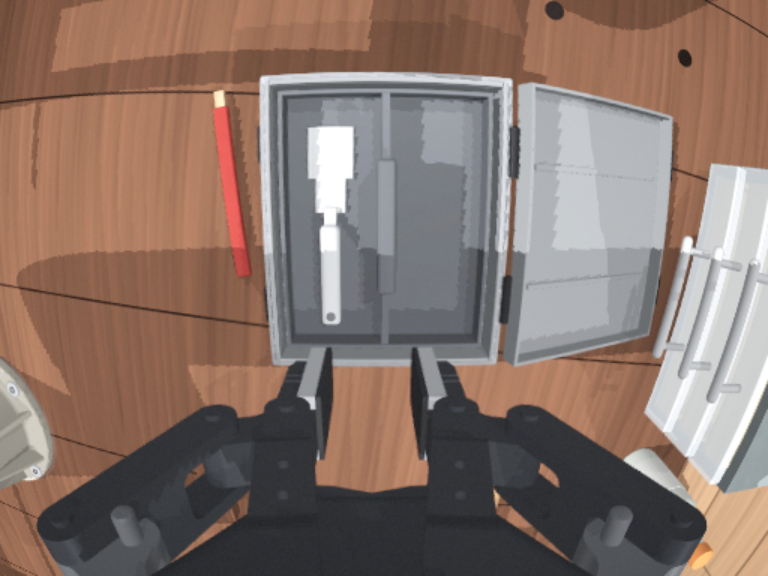

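```bash
python3 -c "
from station import order,readout
print(order.close_job()); print(readout.observe()['clock'])"
```

```text
the job is handed in; nothing more can be done
None
the job is handed in; nothing more can be done
```

The box is packed in the order asked and handed in at about 51 s of the 118 s allowed. The large clamp went into the wide bay, the small clamp into the narrow bay, then the tray onto the ledges, and last the spatula into the tray's -x lane beside the handle. Each was lowered until the wrist force showed contact, then released.

**Last checks**
- **Clamps:** pictures taken before the tray went in showed both lying flat and centred in their bays.
- **Tray:** it made contact at a tool height of 44.7 mm, against 44.6 mm expected. The final overhead picture shows it parallel to the box, below the rim and with no visible tilt.
- **Spatula:** it made contact at 21.1 mm, against 21 mm expected. The final picture shows it flat in the lane, clear of the walls and the handle.
- **Other items:** the mallet, sanding block, tape measure and the blue and green clamps look unmoved in the final pictures. The gripper was open and clear of everything at hand-in.

**What went wrong or disagreed**
- **First grasp missed:** the first close on the large clamp shut on air. The side and wrist pictures put the fingertips about 20–30 mm behind the reported tool point, not 8 mm ahead of it as stated. I worked from the measured value after that.
- **Light touch on the box:** opening the fingers on the small clamp pushed against the box wall with about 8 N sideways. The next picture showed the clamp lying flat.
- **Camera mismatch:** the coarse top view placed the box about 5 mm from the wrist camera's estimate. I used the wrist camera, and the tray fitted on the first try.

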